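# Nest two channel sections in the corner fence

### The arm

A 7-joint arm with a two-finger parallel gripper is mounted at the origin on the work surface. World frame = base frame: x ahead of the robot, y to its left, z up, the work surface at z = 0. Lengths are in m, angles in rad, forces in N, time in s.
With the tool pointing down it reaches from about 0.425 to 0.875 m from the base axis. Payload 8.4 kg.
Tool frame: the origin (TCP) lies midway between the tips of the shut fingers; the grasp point (between the pads) lies 19 mm behind it; z points along the fingers, y is the direction in which the jaws open and shut (so a half turn about z gives the same grasp; the last joint's range is limited). The gripper opens to 85 mm and grips with 20 to 120 N. Pads are 22 mm wide; open, the fingers measure 114 mm over their backs; the gripper's body (76 mm by 85 mm) begins 54 mm behind the grasp point. The pads swing forward as they close: fully open they stand 13 mm farther back than shut.
Start: joints at [-1.228, 0.333, 0.04, 1.465, -0.013, 1.343, -0.059], TCP at [0.278, 0.588, 0.231] pointing down, gripper open.
Joint ranges: [-2.58, 2.58], [-0.38, 2.09], [-1.3, 1.39], [0.25, 2.4], [-1.5, 4.64], [0.08, 2.09], [-2.65, 2.65]. Speed limits (rad/s): [2.22, 2.22, 2.79, 2.79, 3.14, 3.14, 3.14].

### API

Orientations are given as a rotation vector (axis times angle).
In Python, from station import bot gives the robot as it stands.
- The arm moves only by the shell command python3 -m jog 'ROWS' [FORCE]. ROWS is JSON, a list of rows, each a list of 7 numbers: the opening, from 0 (shut) to 1 (fully open), then the shift along the tool's x, y, z scaled (see below), then the turn, a rotation vector about the tool's x, y, z scaled (see below). In form: [[grip, x, y, z, ax, ay, az], ...]. A call has 1 to 12 rows; each row is the pose to reach, as a shift and turn from the pose measured when the call began, along the tool's axes at that moment, turning the shorter way round; what a row does not reach only later rows make up. The controller multiplies each number of a shift by 400 mm and each number of a turn by 180 degrees. A row lasts 1/12 s, in which the tool goes at most 41.7 mm and 7.16 degrees, less where a joint would pass 70% of its speed; a pose out of reach is approached as far as the arm can. A call with a number of a shift or a turn outside -1 to 1 is refused whole. A call with a gripper value outside its range is refused whole. The fingers move at their own pace and stop on an object; FORCE is the grip in N (left out, the last holds). Time passes only in rows, so rows that repeat a pose let the fingers close. It gives the time, the measured TCP pose, the force and the opening at its end, in the units of the state.
- bot.get_state(): the state, without advancing time (a new reading comes with each control period).
- bot.capture(name): name is "scene" or "top"; returns a dict with "pixels" (400x640x3 uint8, blue, green, red), "range_z" (400x640 float32, m along the optical axis (not along the pixel's ray), 0 where there is no reading), "fx", "fy", "cx", "cy" (pixels), "world_from_camera" (4x4, takes a point from camera to world coordinates). Camera axes: x right, y down, z forward; pixel columns grow to the right and rows downward; lengths in m; the calibration is good to about 2 mm. A picture is of the moment at which its call begins.
- bot.finish_job(): hands the job in, once; it reports no verdict.
The state is a dict: "clock": time; "qpos": joint angles; "dq": joint speeds; "effort": joint torques, N m; "tool_pos": TCP position; "orientation": TCP orientation; "wrist_force": force on the tool from outside, world axes, zero at the start; "wrist_torque": the same for the moment, N m; "opening": opening from 0.0 (shut) to 1.0 (fully open).
Only numpy, scipy, OpenCV 4.12 (cv2) and the standard library are available. Lean on these libraries where they do the work, as an engineer would, in place of code of your own. Each camera call takes 0.05 s, during which the arm holds its last target.

### The job

Two equal aluminium channels stand on edge in front of the heavy corner fence. Lay the far one down on its back, open side up, then turn the near one over onto it, open side down, so that their legs interlock: one leg of the near channel inside the far channel's trough, its other leg just outside on the robot's side. Push the nested pair snug together, tight against the long bar of the fence and with its ends flush against the short stop, without shoving the loose fence out of place, and leave the other things on the bench alone.

Things in the scene. Friction and masses are not known exactly. Their poses are not given: they have to be found in the camera images.
- fence_corner (a point): inner corner, at bench level, of a loose L-shaped dark steel fence (4.5 kg, bars 35 mm thick, 40 mm high; held by its weight alone, it slips at roughly 20 to 32 N). Its long bar runs from here along own +y for 260 mm, its face towards own -x (the robot's side); its short stop runs along own -x for 76 mm, its face towards own +y. Own z is up. The channels start in its -x, +y quarter
- fence_end (a point): free end of the long bar's face, at bench level, 260 mm from the corner along own +y
- chan_a_mid (a point): far channel: aluminium U-section 60 mm wide over its legs, 30 high, 160 long, walls 5, about 0.25 kg. Point: centre of its bounding box (15 mm from the web's back). Own x across the width, y along the length, z from web to open side. Starts on edge, 60 mm tall, open side to the robot, web's back 75 mm or more from the bar; pushed at the top it topples to the fence about the web's bottom edge
- chan_b_mid (a point): near channel, same section, mass, point and axes. Starts on edge, web to the robot, open side to the far one. Pushed low it slides; pushed near its top it topples to the fence about its lower leg's free edge, that leg becoming the one on the robot's side. Nested, its centre is 20 mm above the bench (the far one's 15) and, snug, 5 mm nearer the robot than the far one's
- cone_green: green thread cone, 72 mm across, 107 mm tall, upright; leave alone. Origin under its middle
- cone_white: white thread cone, 72 mm across, 107 mm tall, upright; leave alone. Origin under its middle
- offcut_channel: short narrow aluminium channel offcut, 40 x 90 x 20 mm, lying open side up (not part of the job); leave alone. Origin under its middle
- wood_block: wooden block 90 x 60 x 35 mm; leave alone. Origin under its middle
- plane: small block plane, 160 mm long, behind the fence; leave alone. Origin under its middle
- screwdriver: screwdriver lying on the bench; leave alone. Origin under its middle
- hammer: hammer lying on the bench; leave alone. Origin under its middle
Things that resemble listed ones, but are neither listed nor needed, are in the scene too. What is shaped like the part that bears chan_a_mid but blue, orange or yellow is not meant.

How it is judged:
By the outcome, as a careful person would: the job done as asked, in the order asked, and still so for the second after the job is handed in, with the robot touching nothing.
It also fails if it takes over 67 s, if anything falls off the work surface, if the arm or the gripper's body presses on something with over 40 N, if the wrist force passes 120 N, or if a joint passes its speed limit or range.

## Working session

There is one attempt and no reset: what is moved stays moved. The work goes in short steps, Python scripts to look and compute and a shell command to move; the robot and the scene stay as the last step left them, time stands still between calls to the robot, and variables do not carry over. Pictures are saved under pics/ and viewed, and the job is handed in when it is done.

```bash
mkdir -p pics; ls
cat > h.py <<'E'
import numpy as np, cv2, json
from station import bot
from scipy.spatial.transform import Rotation as R
def snap(name,tag):
    c=bot.capture(name); im=np.array(c["pixels"]); cv2.imwrite(f"pics/{tag}.png",im)
    np.savez(f"/tmp/{tag}.npz",**{k:np.array(v) for k,v in c.items()})
    return c
def cloud(c):
    z=np.array(c["range_z"]); v,u=np.mgrid[0:z.shape[0],0:z.shape[1]]
    p=np.stack([(u-c["cx"])*z/c["fx"],(v-c["cy"])*z/c["fy"],z,np.ones_like(z)],-1)
    w=p@np.array(c["world_from_camera"]).T
    w=w[...,:3]; w[z<=0]=np.nan
    return w
E
python3 - <<'E'
from h import *
s=bot.get_state()
for k,v in s.items(): print(k,np.round(v,4))
for n in("scene","top"):
    c=snap(n,n+"0"); print(n,c["fx"],c["cx"],c["cy"]);print(np.round(c["world_from_camera"],3))
E
```

```text
pics
clock 0.0
qpos [-1.2282  0.3339  0.0398  1.4663 -0.0134  1.3433 -0.0585]
dq [-0.0003 -0.0012  0.0002 -0.0003 -0.0016 -0.001   0.0006]
effort [ 3.00000e-04 -6.58546e+01  1.36520e+00 -4.05570e+01  1.68000e-02
  1.23000e-02 -0.00000e+00]
tool_pos [0.2777 0.5872 0.2304]
orientation [-6.881e-01 -3.065e+00  2.400e-03]
wrist_force [ 0.5008 -0.8494 -0.0525]
wrist_torque [-0.0009 -0.0124 -0.0459]
opening 1.0003
scene 414.8227730096067 323.67939434072485 202.75519896010047
[[ 0.673  0.464 -0.576  1.444]
 [ 0.739 -0.401  0.541 -0.87 ]
 [ 0.02  -0.79  -0.612  1.016]
 [ 0.     0.     0.     1.   ]]
top 445.67147773997027 319.9896465273015 203.4685980092537
[[ 0.004 -0.983  0.186  0.303]
 [-1.    -0.005 -0.005 -0.035]
 [ 0.006 -0.186 -0.983  1.407]
 [ 0.     0.     0.     1.   ]]
```

View pics/scene0.png

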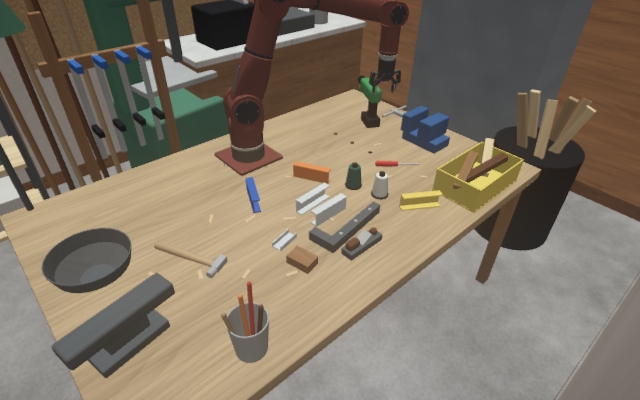

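View pics/top0.png

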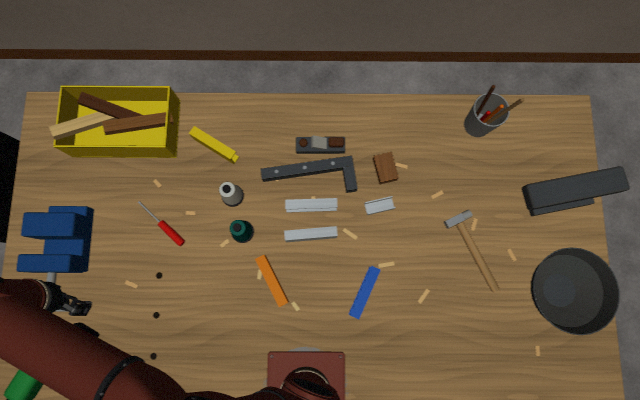

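The scene view shows the L-fence at (345,225), the two grey channels at (328,208) and (312,198), and the cones at (354,176) and (380,184). In the top view the far channel is at (311,205), the near one at (311,234), the fence runs from (262,175) to (350,162) with its stop at (349,178), and the cones are at (231,193) and (240,230).

```bash
cat >> h.py <<'E'
def load(tag):
    d=np.load(f"/tmp/{tag}.npz"); return {k:d[k] for k in d.files}
E
python3 - <<'E'
from h import *
c=load("top0");w=cloud(c)
im=c["pixels"];cv2.imwrite("pics/crop0.png",cv2.resize(im[130:260,220:420],None,fx=4,fy=4,interpolation=cv2.INTER_NEAREST))
print("bench z",np.nanmedian(w[255:300,300:340,2]))
hsv=cv2.cvtColor(im,cv2.COLOR_BGR2HSV)
def comp(mask,nm):
    n,l,st,ce=cv2.connectedComponentsWithStats(mask.astype(np.uint8))
    for i in range(1,n):
        if st[i,4]<60: continue
        P=w[l==i]
        r=cv2.minAreaRect((P[:,:2]*1000).astype(np.float32))
        print(nm,st[i],"z",np.round(np.percentile(P[:,2],[5,50,95]),4),"box",np.round(cv2.boxPoints(r)).tolist())
roi=np.zeros(im.shape[:2],bool);roi[135:260,190:420]=1
comp(roi&(w[...,2]>0.053)&(w[...,2]<.07),"z60")
comp(roi&(w[...,2]>0.034)&(w[...,2]<.047),"z40")
comp(roi&(w[...,2]>0.012)&(w[...,2]<.03),"z20")
comp(roi&(w[...,2]>0.075),"cone")
E
```

```text
bench z 0.0010246562145682647
z60 [191 135  44  25 381] z [0.0559 0.0605 0.0654] box [[696.0, 241.0], [722.0, 225.0], [801.0, 351.0], [775.0, 368.0]]
z60 [328 137  16   9 117] z [0.0538 0.058  0.0631] box [[746.0, -66.0], [746.0, -114.0], [774.0, -114.0], [774.0, -66.0]]
z60 [285 198  52  12 510] z [0.0563 0.0608 0.0651] box [[539.0, 66.0], [546.0, -92.0], [577.0, -91.0], [570.0, 67.0]]
z60 [284 226  53  15 532] z [0.0562 0.0608 0.0651] box [[444.0, 67.0], [458.0, -92.0], [488.0, -89.0], [474.0, 69.0]]
z40 [315 137  11  13  83] z [0.0346 0.0404 0.046 ] box [[739.0, -25.0], [739.0, -57.0], [779.0, -57.0], [779.0, -25.0]]
z40 [374 152  24  30 375] z [0.0345 0.0369 0.0409] box [[632.0, -231.0], [646.0, -288.0], [733.0, -266.0], [719.0, -209.0]]
z40 [ 260  156   97   35 1244] z [0.0359 0.0407 0.0448] box [[567.0, 136.0], [608.0, -157.0], [718.0, -141.0], [678.0, 151.0]]
z20 [295 137  50  17 300] z [0.0168 0.0264 0.0297] box [[732.0, 40.0], [734.0, -119.0], [785.0, -119.0], [783.0, 40.0]]
z20 [297 168  46   8  70] z [0.013  0.0214 0.0295] box [[657.0, 32.0], [671.0, -112.0], [680.0, -112.0], [665.0, 33.0]]
cone [219 182  18  18 245] z [0.0774 0.0956 0.1094] box [[565.0, 217.0], [613.0, 213.0], [617.0, 262.0], [569.0, 266.0]]
cone [229 220  18  18 250] z [0.0801 0.0957 0.1099] box [[450.0, 180.0], [499.0, 179.0], [500.0, 228.0], [451.0, 229.0]]
```

Run:
```python
from h import *
im=load("scene0")["pixels"];cv2.imwrite("pics/crops0.png",cv2.resize(im[150:280,260:440],None,fx=4,fy=4,interpolation=cv2.INTER_NEAREST))
```

```text
(no output)
```

View pics/crop0.png

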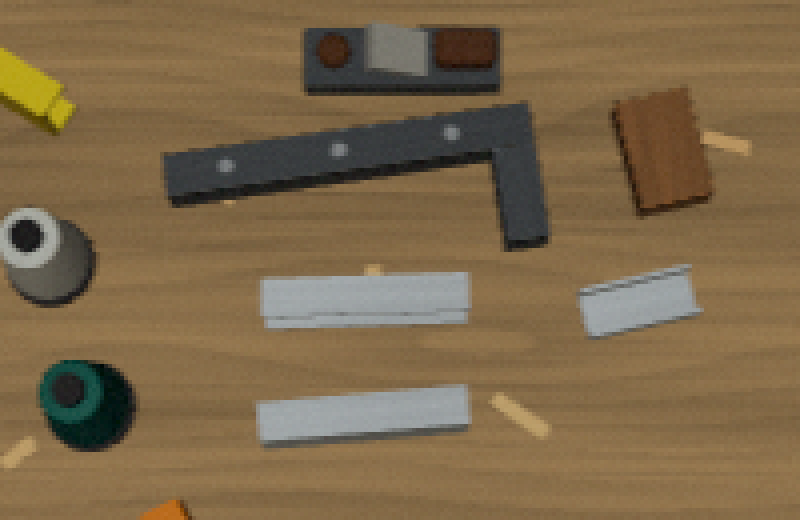

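View pics/crops0.png

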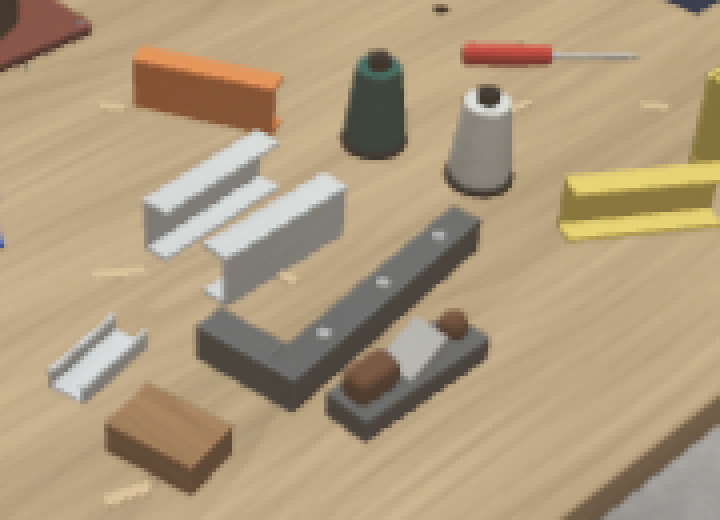

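```bash
cat >> h.py <<'E'
def go(x,y,z,yawdeg,note=""):
    """tool straight down, tool y at world angle yawdeg; prints scaled shift & turn"""
    s=bot.get_state(); p=np.array(s["tool_pos"]); R0=R.from_rotvec(s["orientation"]).as_matrix()
    a=np.radians(yawdeg); ty=np.array([np.cos(a),np.sin(a),0]); tz=np.array([0,0,-1.]); tx=np.cross(ty,tz)
    Rt=np.stack([tx,ty,tz],1)
    d=R0.T@(np.array([x,y,z])-p)/0.4; t=R.from_matrix(R0.T@Rt).as_rotvec()/np.pi
    print(note,"shift",np.round(d,3),"turn",np.round(t,3),"dist mm",round(np.linalg.norm(d)*400,1))
def st():
    s=bot.get_state(); Rm=R.from_rotvec(s["orientation"]).as_matrix()
    print("t",round(s["clock"],2),"p",np.round(np.array(s["tool_pos"])*1000,1),"yaw_y",round(np.degrees(np.arctan2(Rm[1,1],Rm[0,1])),2),"tz",np.round(Rm[:,2],3),"F",np.round(s["wrist_force"],1),"op",round(s["opening"],2))
E
python3 - <<'E'
from h import *
st()
go(.39,.29,.231,92.5,"half")
go(.509,-.012,.18,92.5,"above gap")
# refined fence lines from depth: top surface points inner edges
c=load("top0");w=cloud(c)
roi=np.zeros(w.shape[:2],np.uint8);roi[135:260,255:362]=1
m=((roi>0)&(w[...,2]>.034)&(w[...,2]<.047)).astype(np.uint8)
n,l,s_,_=cv2.connectedComponentsWithStats(m);i=1+np.argmax(s_[1:,4])
# outer boundary: cast contour rays to plane z=.04
K=c;T=c["world_from_camera"]
cs,_=cv2.findContours((l==i).astype(np.uint8),cv2.RETR_EXTERNAL,cv2.CHAIN_APPROX_NONE)
uv=cs[0][:,0].astype(float)
d=np.stack([(uv[:,0]-c["cx"])/c["fx"],(uv[:,1]-c["cy"])/c["fy"],np.ones(len(uv))],1)@T[:3,:3].T
P=T[:3,3]+d*((.04-T[2,3])/d[:,2])[:,None]
r=cv2.minAreaRect((P[:,:2]*1000).astype(np.float32));print(np.round(cv2.boxPoints(r),1).tolist())
E
```

```text
t 0.1 p [277.8 587.2 230.5] yaw_y 64.68 tz [-0.001 -0.001 -1.   ] F [ 0.2 -0.7  0.1] op 1.0
half shift [-0.571 -0.552 -0.   ] turn [-0.    -0.    -0.155] dist mm 317.7
above gap shift [-1.163 -1.107  0.128] turn [-0.    -0.    -0.155] dist mm 644.2
[[563.9000244140625, 134.10000610351562], [608.0999755859375, -157.10000610351562], [718.5999755859375, -140.39999389648438], [674.4000244140625, 150.8000030517578]]
```

```bash
python3 -m jog '[[1,-0.571,-0.552,0,0,0,-0.155],[1,-0.571,-0.552,0,0,0,-0.155],[1,-0.571,-0.552,0,0,0,-0.155],[1,-0.571,-0.552,0,0,0,-0.155],[1,-0.571,-0.552,0,0,0,-0.155],[1,-0.571,-0.552,0,0,0,-0.155],[1,-0.571,-0.552,0,0,0,-0.155],[1,-0.571,-0.552,0,0,0,-0.155],[1,-0.571,-0.552,0,0,0,-0.155],[1,-0.571,-0.552,0,0,0,-0.155]]'; python3 -c "
from h import *
st();go(.509,-.012,.15,92.5)"
```

```text
clock: 0.93
tool_pos: [0.3903, 0.2886, 0.2309]
orientation: [0.066, -3.14, 0.002]
wrist_force: [0.4, 0.2, -0.7]
opening: 1.003
t 0.93 p [390.3 288.6 230.9] yaw_y 92.4 tz [-0.001 -0.001 -1.   ] F [ 0.4  0.2 -0.7] op 1.0
 shift [-0.265 -0.763  0.203] turn [-0.    -0.    -0.001] dist mm 333.2
```

```bash
python3 -m jog '[[1,-0.265,-0.763,0.2,0,0,0],[1,-0.265,-0.763,0.2,0,0,0],[1,-0.265,-0.763,0.2,0,0,0],[1,-0.265,-0.763,0.2,0,0,0],[1,-0.265,-0.763,0.2,0,0,0],[1,-0.265,-0.763,0.2,0,0,0],[1,-0.265,-0.763,0.2,0,0,0],[1,-0.265,-0.763,0.2,0,0,0],[1,-0.265,-0.763,0.2,0,0,0],[1,-0.265,-0.763,0.2,0,0,0]]'; python3 -c "
from h import *
st();go(.509,-.012,.036,92.5)
c=snap('scene','s1');cv2.imwrite('pics/s1c.png',cv2.resize(c['pixels'][120:280,240:440],None,fx=4,fy=4)[:600])"
```

```text
clock: 1.77
tool_pos: [0.5092, -0.013, 0.1502]
orientation: [0.062, -3.139, 0.003]
wrist_force: [0.1, 1.0, 0.8]
opening: 0.998
t 1.77 p [509.2 -13.  150.2] yaw_y 92.25 tz [-0.002 -0.002 -1.   ] F [0.1 1.  0.8] op 1.0
 shift [-0.     0.003  0.286] turn [-0.001 -0.001 -0.001] dist mm 114.2
```

View pics/s1c.png

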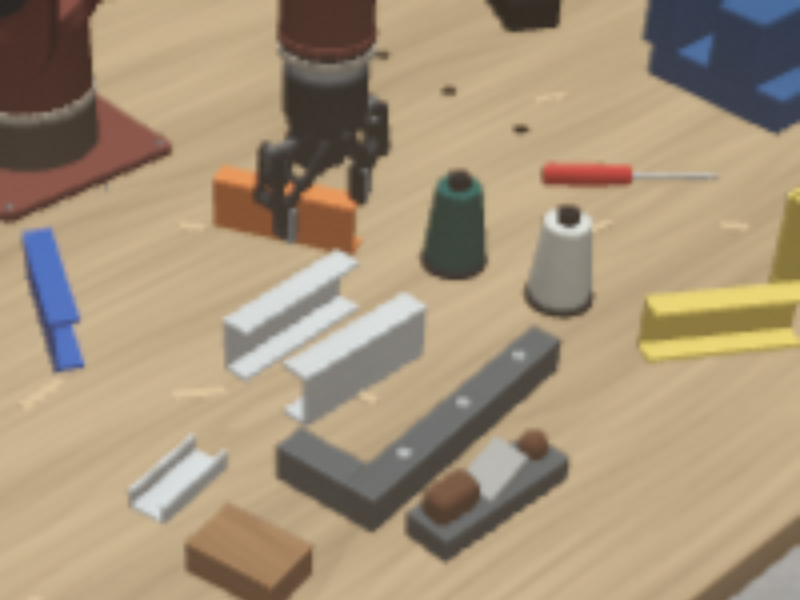

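The gripper (crop pixel (320,170)) is hanging above the gap between the channels, with fingers spread along their length. Descending next.

```bash
python3 -m jog '[[1,0,0,0.1,0,0,0],[1,0,0,0.2,0,0,0],[1,0,0.003,0.285,0,0,0],[1,0,0.003,0.285,0,0,0],[1,0,0.003,0.285,0,0,0]]'; python3 -c "
from h import *
st()
c=snap('scene','s2');cv2.imwrite('pics/s2c.png',cv2.resize(c['pixels'][120:280,240:440],None,fx=4,fy=4)[:600])"
```

```text
clock: 2.23
tool_pos: [0.5077, -0.0082, 0.036]
orientation: [0.07, -3.135, 0.003]
wrist_force: [0.1, -0.1, 1.4]
opening: 1.001
t 2.23 p [507.7  -8.2  36. ] yaw_y 92.57 tz [-0.005 -0.002 -1.   ] F [ 0.1 -0.1  1.4] op 1.0
```

View pics/s2c.png

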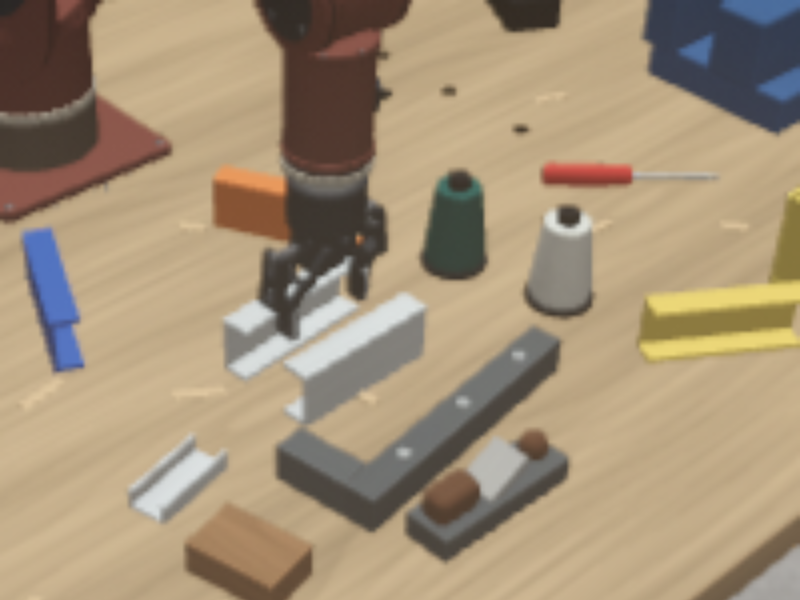

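The fingers are in the gap, at crop (290,310) and (360,270), between the two channels. Now the push that topples A.

```bash
python3 -m jog '[[1,-0.03,0,0,0,0,0],[1,-0.05,0,0,0,0,0],[1,-0.07,0,0,0,0,0],[1,-0.09,0,0,0,0,0],[1,-0.11,0,0,0,0,0],[1,-0.125,0,0,0,0,0],[1,-0.135,0,0,0,0,0],[1,-0.135,0,0,0,0,0],[1,-0.12,0,0,0,0,0]]'; python3 -c "
from h import *
st()
c=snap('scene','s3');cv2.imwrite('pics/s3c.png',cv2.resize(c['pixels'][120:280,240:440],None,fx=4,fy=4)[:600])"
```

```text
clock: 3.03
tool_pos: [0.5578, -0.0066, 0.0375]
orientation: [0.069, -3.139, 0.002]
wrist_force: [-0.0, -0.5, 0.1]
opening: 0.999
t 3.03 p [557.8  -6.6  37.5] yaw_y 92.53 tz [-0.001 -0.002 -1.   ] F [-0.  -0.5  0.1] op 1.0
```

View pics/s3c.png

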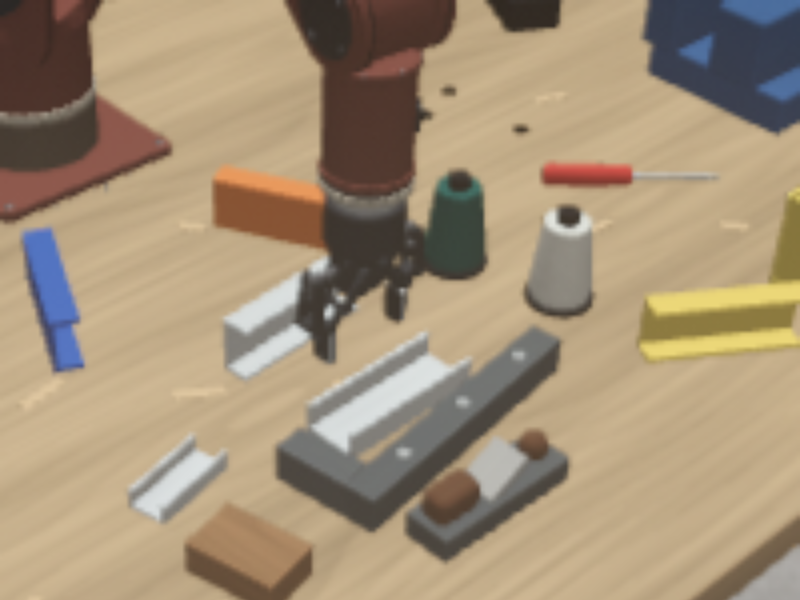

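A is down on its back with its open side up, at crop (390,390), clear of the bar. Next I lift and go round behind B.

```bash
python3 -m jog '[[1,0,0,-0.1,0,0,0],[1,0,0,-0.2,0,0,0],[1,0.05,-0.01,-0.27,0,0,-0.014],[1,0.14,-0.01,-0.27,0,0,-0.014],[1,0.23,-0.01,-0.27,0,0,-0.014],[1,0.32,-0.01,-0.27,0,0,-0.014],[1,0.332,-0.01,-0.27,0,0,-0.014],[1,0.332,-0.01,-0.27,0,0,-0.014]]'
python3 - <<'E'
from h import *
st();go(.425,-.011,.010,95)
c=snap('top','t4');w=cloud(c);im=c["pixels"]
cv2.imwrite('pics/t4c.png',cv2.resize(im[130:260,220:420],None,fx=4,fy=4,interpolation=cv2.INTER_NEAREST))
T=c["world_from_camera"]
def comp(mask,nm,zp):
    n,l,s_,ce=cv2.connectedComponentsWithStats(mask.astype(np.uint8))
    for i in range(1,n):
        if s_[i,4]<40: continue
        cs,_=cv2.findContours((l==i).astype(np.uint8),cv2.RETR_EXTERNAL,cv2.CHAIN_APPROX_NONE)
        uv=cs[0][:,0].astype(float)
        d=np.stack([(uv[:,0]-c["cx"])/c["fx"],(uv[:,1]-c["cy"])/c["fy"],np.ones(len(uv))],1)@T[:3,:3].T
        P=T[:3,3]+d*((zp-T[2,3])/d[:,2])[:,None]
        r=cv2.minAreaRect((P[:,:2]*1000).astype(np.float32))
        print(nm,s_[i],np.round(r[0],1),np.round(r[1],1),np.round(cv2.boxPoints(r)).tolist())
roi=np.zeros(im.shape[:2],bool);roi[155:260,255:350]=1
comp(roi&(w[...,2]>.053)&(w[...,2]<.07),"B",.06)
hsv=cv2.cvtColor(im,cv2.COLOR_BGR2HSV)
g=(hsv[...,1]<45)&(hsv[...,2]>90)&roi
comp(g,"bright",.03)
E
```

```text
clock: 3.75
tool_pos: [0.4212, -0.0164, 0.1455]
orientation: [0.138, -3.135, -0.001]
wrist_force: [0.9, -0.2, -0.3]
opening: 0.997
t 3.75 p [421.2 -16.4 145.5] yaw_y 95.03 tz [-0.003  0.001 -1.   ] F [ 0.9 -0.2 -0.3] op 1.0
 shift [-0.012  0.012  0.339] turn [ 0.    -0.001  0.   ] dist mm 135.7
bright [285 181  52  22 919] [602.1 -11.4] [ 64.8 159.2] [[566.0, 67.0], [573.0, -92.0], [638.0, -89.0], [631.0, 70.0]]
```

View pics/t4c.png

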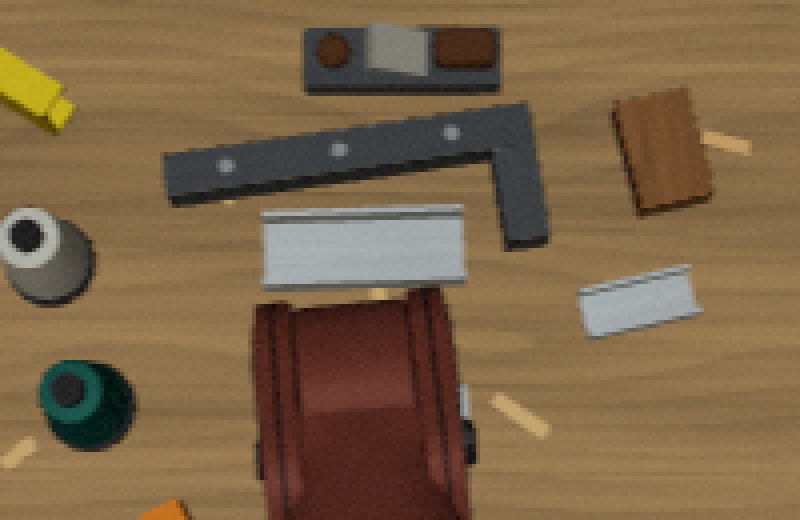

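A measures centre (602,−11) with its near edge at x≈575 mm. The arm hides B in the crop. I'll go down behind B and then slide it about 79 mm.

```bash
python3 -m jog '[[1,0,0.01,0.1,0,0,0],[1,0,0.012,0.2,0,0,0],[1,0,0.012,0.29,0,0,0],[1,0,0.012,0.34,0,0,0],[1,0,0.012,0.358,0,0,0],[1,0,0.012,0.358,0,0,0]]'; python3 -c "
from h import *
st();go(.50,-.011,.002,95)
c=snap('scene','s5');cv2.imwrite('pics/s5c.png',cv2.resize(c['pixels'][120:280,240:440],None,fx=4,fy=4)[:600])"
```

```text
clock: 4.3
tool_pos: [0.4216, -0.012, 0.0012]
orientation: [0.138, -3.133, 0.003]
wrist_force: [-0.6, 0.7, 0.8]
opening: 1.0
t 4.3 p [421.6 -12.    1.2] yaw_y 95.03 tz [-0.006 -0.002 -1.   ] F [-0.6  0.7  0.8] op 1.0
 shift [-0.195 -0.015 -0.003] turn [-0.    -0.002  0.   ] dist mm 78.4
```

View pics/s5c.png

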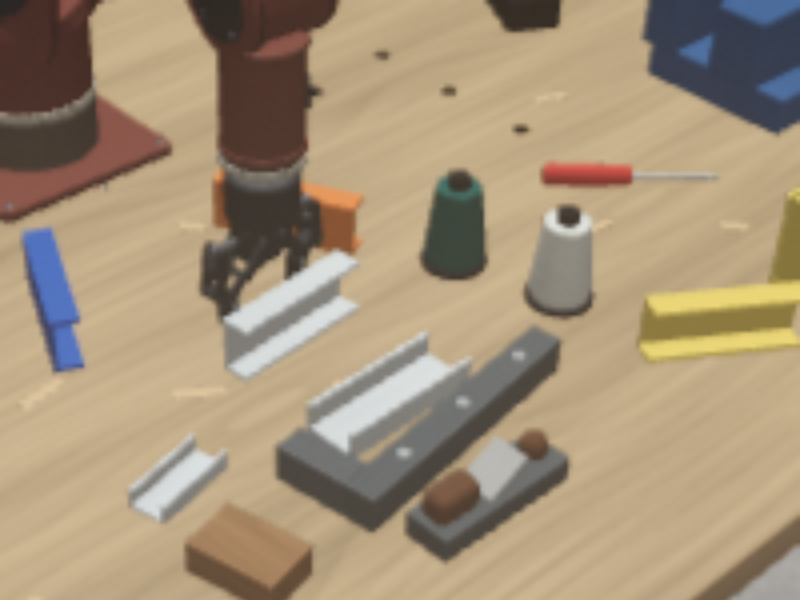

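The fingers are down behind B's web, at crop (220,290), with B still standing.

```bash
python3 -m jog '[[1,-0.02,-0.001,0,0,0,0],[1,-0.035,-0.003,0,0,0,0],[1,-0.055,-0.004,0,0,0,0],[1,-0.075,-0.006,0,0,0,0],[1,-0.095,-0.007,0,0,0,0],[1,-0.115,-0.009,0,0,0,0],[1,-0.135,-0.01,0,0,0,0],[1,-0.155,-0.012,0,0,0,0],[1,-0.17,-0.014,0,0,0,0],[1,-0.185,-0.015,0,0,0,0],[1,-0.2,-0.016,0,0,0,0],[1,-0.2,-0.016,0,0,0,0]]'; python3 -c "
from h import *
st();go(.519,-.011,.002,95)
c=snap('scene','s6');cv2.imwrite('pics/s6c.png',cv2.resize(c['pixels'][120:280,240:440],None,fx=4,fy=4)[:600])
w=cloud(c); m=(w[...,2]>.054)&(w[...,2]<.066)&(w[...,0]>.45)&(w[...,0]<.56)&(abs(w[...,1]+.01)<.095)
im=c['pixels'];h=cv2.cvtColor(im,cv2.COLOR_BGR2HSV); m&=h[...,2]>110
P=w[m];print(len(P));r=cv2.minAreaRect((P[:,:2]*1000).astype(np.float32));print(np.round(cv2.boxPoints(r)).tolist())"
```

```text
clock: 5.35
tool_pos: [0.5042, -0.0112, 0.0024]
orientation: [0.138, -3.136, 0.002]
wrist_force: [-0.5, 0.3, 0.4]
opening: 0.997
t 5.35 p [504.2 -11.2   2.4] yaw_y 95.04 tz [-0.002 -0.001 -1.   ] F [-0.5  0.3  0.4] op 1.0
 shift [-0.037 -0.003  0.001] turn [-0.    -0.001  0.   ] dist mm 14.8
241
[[503.0, 68.0], [513.0, -93.0], [557.0, -91.0], [547.0, 71.0]]
```

View pics/s6c.png

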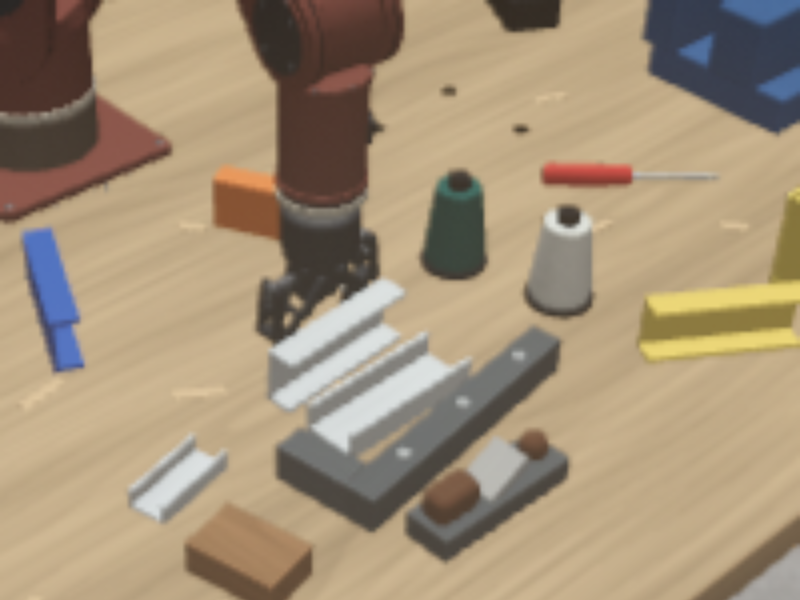

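B has slid up to A and is still on edge. In the crop its top leg's free edge runs from (283,362) to (405,292), and A's near leg top from (308,405) to (425,335). I'll cast these onto their planes.

```bash
cat >> h.py <<'E'
def cast(c,u,v,z):
    T=np.array(c["world_from_camera"]); d=T[:3,:3]@np.array([(u-c["cx"])/c["fx"],(v-c["cy"])/c["fy"],1])
    return np.round((T[:3,3]+d*((z-T[2,3])/d[2]))[:2]*1000,1)
E
python3 - <<'E'
from h import *
c=load("s6");f=lambda x,y:(240+(x+.5)/4-.5,120+(y+.5)/4-.5)
for n,x,y,z in [("B edge",283,362,.06),("B edge",405,292,.06),("A near",308,405,.03),("A near",427,333,.03)]: print(n,cast(c,*f(x,y),z))
cv2.imwrite('pics/s6z.png',cv2.resize(c['pixels'][185:240,295:365],None,fx=10,fy=10,interpolation=cv2.INTER_NEAREST))
E
```

```text
B edge [545.7 -91.6]
B edge [541.2  69.2]
A near [580.1 -91. ]
A near [575.  68.]
```

View pics/s6z.png

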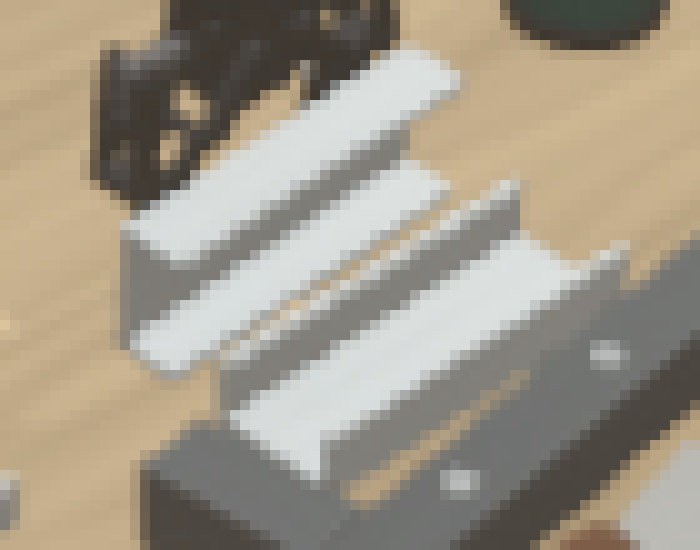

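```bash
python3 -m jog '[[1,-0.012,-0.001,0,0,0,0],[1,-0.022,-0.002,0,0,0,0],[1,-0.03,-0.003,0,0,0,0],[1,-0.03,-0.003,0,0,0,0],[1,0,0,-0.01,0,0,0],[1,0.01,0,-0.05,0,0,0],[1,0.01,0,-0.095,0,0,0],[1,0.01,0,-0.095,0,0,0]]'; python3 -c "
from h import *
st()
c=snap('scene','s7');cv2.imwrite('pics/s7z.png',cv2.resize(c['pixels'][175:240,290:370],None,fx=9,fy=9,interpolation=cv2.INTER_NEAREST))"
```

```text
clock: 6.07
tool_pos: [0.5015, -0.0116, 0.0431]
orientation: [-0.137, 3.137, -0.001]
wrist_force: [1.3, 0.2, -0.2]
opening: 1.0
t 6.07 p [501.5 -11.6  43.1] yaw_y 95.0 tz [ 0.001 -0.    -1.   ] F [ 1.3  0.2 -0.2] op 1.0
```

View pics/s7z.png

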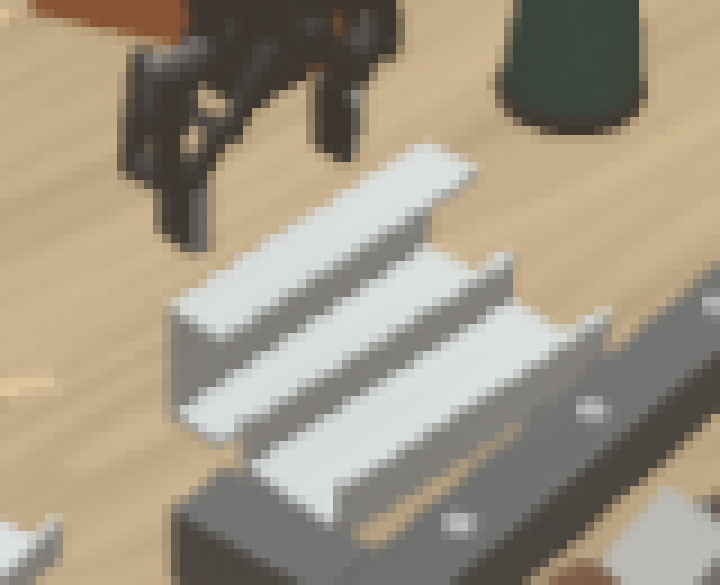

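Run:
```python
from h import *
c=load("s7");f=lambda x,y:(290+(x+.5)/9-.5,175+(y+.5)/9-.5)
for n,x,y,z in [("B top edge R",225,342,.06),("B top edge L",477,172,.06),("B low edge R",225,440,.005),("A near top R",243,427,.03),("A near top L",512,255,.03),("A near bot R",246,462,.0)]: print(n,cast(c,*f(x,y),z))
```

```text
B top edge R [566.4 -89.3]
B top edge L [550.3  69.4]
B low edge R [564.3 -86.9]
A near top R [584.7 -95.4]
A near top L [575.3  68.2]
A near bot R [576.1 -85.7]
```

```bash
python3 -m jog '[[1,-0.02,-0.001,0,0,0,0],[1,-0.04,-0.002,0,0,0,0],[1,-0.053,-0.003,0,0,0,0],[1,-0.066,-0.004,0,0,0,0],[1,-0.08,-0.005,0,0,0,0],[1,-0.095,-0.007,0,0,0,0],[1,-0.11,-0.008,0,0,0,0],[1,-0.125,-0.009,0,0,0,0],[1,-0.137,-0.01,0,0,0,0],[1,-0.15,-0.011,0,0,0,0],[1,-0.155,-0.011,0,0,0,0],[1,-0.13,-0.01,0,0,0,0]]'; python3 -c "
from h import *
st()
c=snap('scene','s8');cv2.imwrite('pics/s8z.png',cv2.resize(c['pixels'][175:240,290:370],None,fx=9,fy=9,interpolation=cv2.INTER_NEAREST))"
```

```text
clock: 7.12
tool_pos: [0.5549, -0.0107, 0.0421]
orientation: [-0.138, 3.136, -0.002]
wrist_force: [-0.1, -0.1, 0.4]
opening: 1.001
t 7.12 p [554.9 -10.7  42.1] yaw_y 95.05 tz [ 0.002 -0.001 -1.   ] F [-0.1 -0.1  0.4] op 1.0
```

View pics/s8z.png

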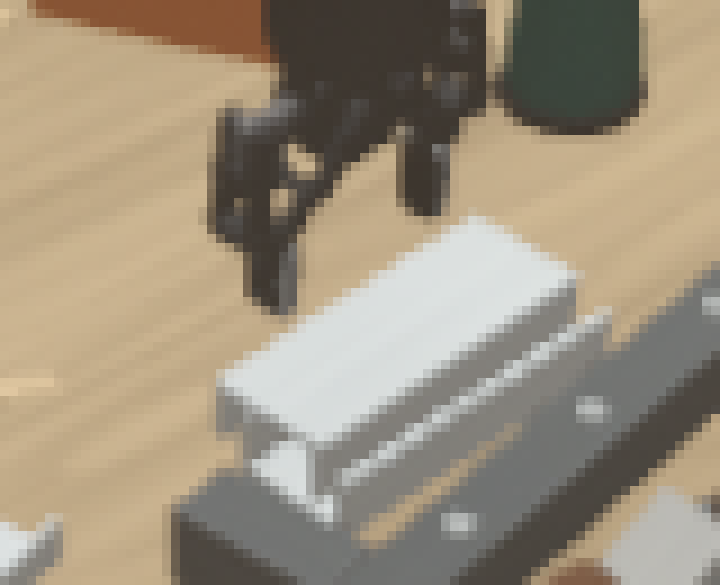

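B is nested, with its far leg inside A's trough (zoom (320,480)) and its near leg outside A at (230,410). Now I drop behind B's near leg, square to the fence.

```bash
python3 -m jog '[[1,0.072,-0.016,0,0,0,-0.017],[1,0.072,-0.016,0,0,0,-0.017],[1,0.072,-0.016,0.05,0,0,-0.017],[1,0.072,-0.016,0.1,0,0,-0.017],[1,0.072,-0.016,0.104,0,0,-0.017],[1,0.072,-0.016,0.104,0,0,-0.017]]'
python3 - <<'E'
from h import *
st()
c=snap('top','t9');w=cloud(c);im=c["pixels"]
cv2.imwrite('pics/t9z.png',cv2.resize(im[150:230,250:370],None,fx=6,fy=6,interpolation=cv2.INTER_NEAREST))
c2=snap('scene','s9')
cv2.imwrite('pics/s9z.png',cv2.resize(c2['pixels'][175:255,290:390],None,fx=7,fy=7,interpolation=cv2.INTER_NEAREST))
E
```

```text
clock: 7.67
tool_pos: [0.5218, -0.0204, -0.0006]
orientation: [0.22, -3.13, 0.001]
wrist_force: [0.2, -1.5, 0.1]
opening: 1.001
t 7.67 p [521.8 -20.4  -0.6] yaw_y 98.03 tz [-0.003 -0.001 -1.   ] F [ 0.2 -1.5  0.1] op 1.0
```

View pics/t9z.png

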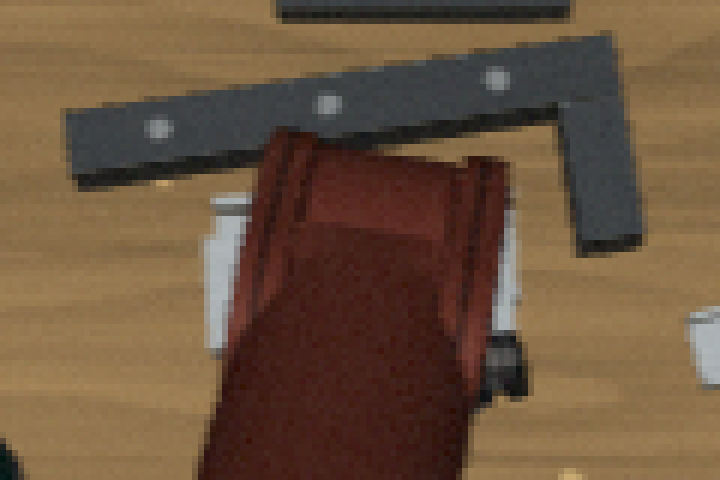

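View pics/s9z.png

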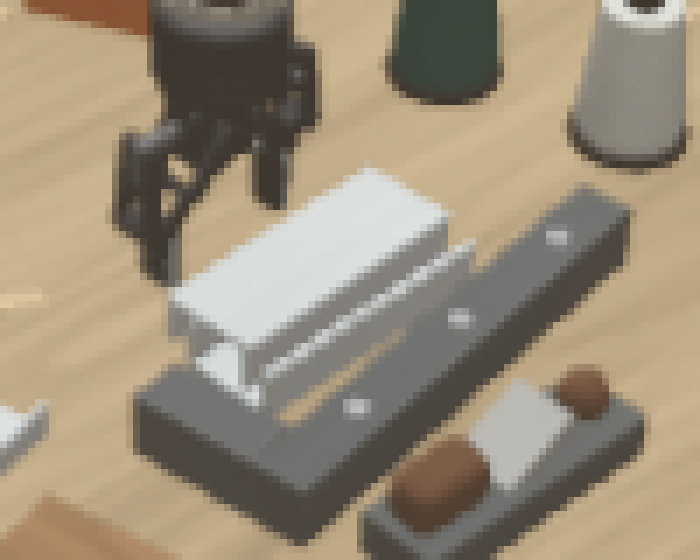

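Run:
```python
from h import *
c=load("t9");f=lambda x,y:(250+(x+.5)/6-.5,150+(y+.5)/6-.5)
pts={k:cast(c,*f(x,y),.04) for k,(x,y) in dict(farL=(66,112),farR=(614,36),inL=(76,178),corner=(560,106),stopin=(578,248),stopout=(644,240)).items()}
for k,v in pts.items(): print(k,v)
for a,b in (("farL","farR"),("inL","corner")):
    d=pts[a]-pts[b];print(np.degrees(np.arctan2(-d[0],d[1])),np.hypot(*d))
# edge fit: dark mask gradient; far edge subpixel by line fit on value threshold
g=cv2.cvtColor(c["pixels"],cv2.COLOR_BGR2GRAY).astype(float)
P=[]
for u in range(265,350):
    col=g[:,u]; e=int(round(168+(350-u)*-0)) 
    lo=156+ (350-u)*0.14
    r=np.arange(int(lo)-5,int(lo)+6); dd=np.diff(col[r]); i=np.argmin(dd)
    if dd[i]<-12: P.append(cast(c,u,r[i]+.5,.04))
P=np.array(P);l=cv2.fitLine(P.astype(np.float32),cv2.DIST_HUBER,0,.01,.01).ravel();print(len(P),l,np.degrees(np.arctan2(-l[0],l[1]))%180)
```

```text
farL [673.3 146.9]
farR [ 716.7 -142.7]
inL [637.5 140.6]
corner [ 678.1 -113.8]
stopin [ 601.4 -122.9]
stopout [ 605.8 -157.4]
8.52302581336383 292.8339461196397
9.067437319012644 257.61933157276843
85 [ 1.5518466e-01 -9.8788548e-01  6.9729895e+02  6.0043889e-01] 8.9275055
```

```bash
python3 -m jog '[[1,-0.015,-0.01,0,0,0,-0.004],[1,-0.03,-0.014,0,0,0,-0.004],[1,-0.045,-0.014,0,0,0,-0.004],[1,-0.06,-0.014,0,0,0,-0.004],[1,-0.075,-0.014,0,0,0,-0.004],[1,-0.09,-0.014,0,0,0,-0.004],[1,-0.105,-0.014,0,0,0,-0.004],[1,-0.12,-0.013,0,0,0,-0.004],[1,-0.13,-0.013,0,0,0,-0.004],[1,-0.13,-0.013,0,0,0,-0.004]]'
python3 - <<'E'
from h import *
st()
c2=snap('scene','s10')
cv2.imwrite('pics/s10z.png',cv2.resize(c2['pixels'][175:255,290:390],None,fx=7,fy=7,interpolation=cv2.INTER_NEAREST))
E
```

```text
clock: 8.6
tool_pos: [0.5768, -0.0177, 0.0007]
orientation: [-0.241, 3.132, -0.001]
wrist_force: [0.2, -0.4, 0.7]
opening: 1.0
t 8.6 p [576.8 -17.7   0.7] yaw_y 98.79 tz [ 0.001 -0.001 -1.   ] F [ 0.2 -0.4  0.7] op 1.0
```

View pics/s10z.png

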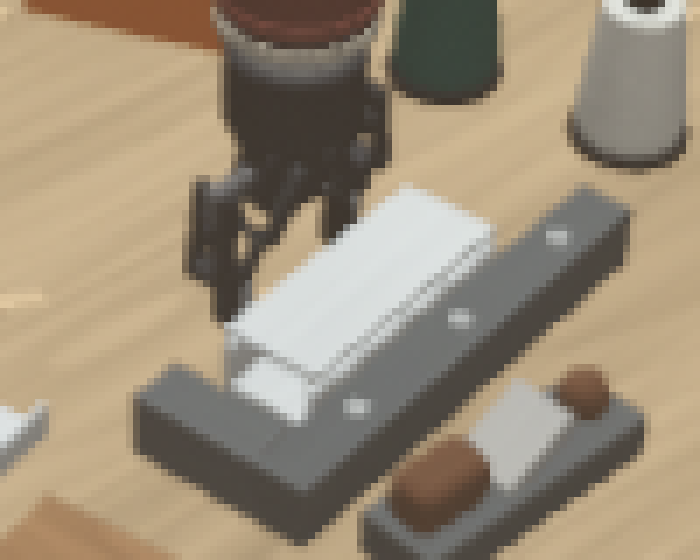

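The pair is interlocked and snug, close to the bar, and the fence corners in the image haven't changed. I'll continue gently until there is contact force.

```bash
python3 -m jog '[[1,-0.005,0,0,0,0,0],[1,-0.01,0,0,0,0,0],[1,-0.015,0,0,0,0,0],[1,-0.018,0,0,0,0,0],[1,-0.018,0,0,0,0,0]]'; python3 -c "
from h import *
st()"
```

```text
clock: 9.07
tool_pos: [0.5838, -0.0166, 0.0007]
orientation: [-0.241, 3.132, -0.001]
wrist_force: [-1.0, -0.1, 0.0]
opening: 1.001
t 9.07 p [583.8 -16.6   0.7] yaw_y 98.79 tz [ 0.001 -0.001 -1.   ] F [-1.  -0.1  0. ] op 1.0
```

```bash
python3 -m jog '[[1,-0.003,0,0,0,0,0],[1,-0.005,0,0,0,0,0],[1,-0.005,0,0,0,0,0]]'; python3 -m jog '[[1,-0.003,0,0,0,0,0],[1,-0.005,0,0,0,0,0],[1,-0.005,0,0,0,0,0]]'
python3 - <<'E'
from h import *
st()
c2=snap('scene','s11')
cv2.imwrite('pics/s11z.png',cv2.resize(c2['pixels'][175:255,290:390],None,fx=7,fy=7,interpolation=cv2.INTER_NEAREST))
E
```

```text
clock: 9.32
tool_pos: [0.586, -0.0163, 0.0006]
orientation: [-0.241, 3.132, -0.001]
wrist_force: [-2.2, -0.3, 0.6]
opening: 1.004
clock: 9.57
tool_pos: [0.5882, -0.0159, 0.0006]
orientation: [-0.241, 3.131, -0.001]
wrist_force: [-2.5, -0.5, 0.5]
opening: 1.002
t 9.57 p [588.2 -15.9   0.6] yaw_y 98.8 tz [ 0.001 -0.001 -1.   ] F [-2.5 -0.5  0.5] op 1.0
```

View pics/s11z.png

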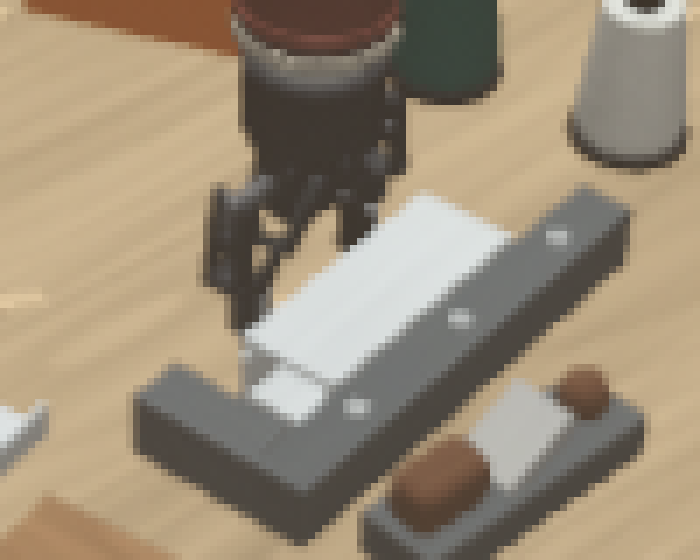

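```bash
cat >> h.py <<'E'
FC=np.array([678.,-112.5]);TH=np.radians(8.8)
def fen(p): # world mm -> fence frame
    d=np.asarray(p)[:2]-FC; return np.round([d[0]*np.cos(TH)+d[1]*np.sin(TH),-d[0]*np.sin(TH)+d[1]*np.cos(TH)],1)
def unf(xf,yf):
    return FC+[xf*np.cos(TH)-yf*np.sin(TH),xf*np.sin(TH)+yf*np.cos(TH)]
E
python3 - <<'E'
from h import *
c=load("s11");f=lambda x,y:(290+(x+.5)/7-.5,175+(y+.5)/7-.5)
for n,x,y,z in [("Bnear R",243,332,.035),("Bfar R",332,380,.035),("Bnear L",425,192,.035),("Bfar L",512,238,.035),("Aend bot far R",300,424,0.0),("barL inner top",583,188,.04)]: print(n,fen(cast(c,*f(x,y),z)))
s=bot.get_state();print(np.round(s["qpos"],2),unf(-35,235),unf(-35,215))
x,y=unf(-35,222)/1000
go(x,y,.09,98.8,"over");go(x,y,.09,8.8,"over rot")
E
```

```text
Bnear R [-64.4  44.8]
Bfar R [-6.  44.7]
Bnear L [-62.3 203.1]
Bfar L [ -2.  200.7]
Aend bot far R [-20.8  39.1]
barL inner top [  6.  257.4]
[-0.42  0.47  0.46  1.86 -0.26  0.87  1.89] [607.46033512 114.37916537] [610.52005185  94.61459774]
over shift [-0.098  0.282 -0.224] turn [-0.  0.  0.] dist mm 149.1
over rot shift [-0.098  0.282 -0.224] turn [0.    0.001 0.5  ] dist mm 149.1
```

```bash
python3 -m jog '[[1,0.02,0,0,0,0,0],[1,0.025,0,-0.1,0,0,0],[1,0.025,0,-0.2,0,0,0.04],[0,0.0,0.05,-0.23,0,0,0.08],[0,-0.05,0.12,-0.23,0,0,0.12],[0,-0.098,0.2,-0.23,0,0,0.16],[0,-0.098,0.297,-0.23,0,0,0.2],[0,-0.098,0.297,-0.23,0,0,0.24],[0,-0.098,0.297,-0.23,0,0,0.28],[0,-0.098,0.297,-0.23,0,0,0.32],[0,-0.098,0.297,-0.23,0,0,0.36],[0,-0.098,0.297,-0.23,0,0,0.4]]' 20
python3 - <<'E'
from h import *
st();x,y=unf(-35,228)/1000
go(x,y,.004,8.8)
print(np.round(bot.get_state()["qpos"],2))
c=snap('top','t12')
cv2.imwrite('pics/t12z.png',cv2.resize(c['pixels'][150:230,230:370],None,fx=5,fy=5,interpolation=cv2.INTER_NEAREST))
c2=snap('scene','s12')
cv2.imwrite('pics/s12z.png',cv2.resize(c2['pixels'][165:255,290:390],None,fx=6.6,fy=6.6,interpolation=cv2.INTER_NEAREST))
E
```

```text
clock: 10.62
tool_pos: [0.6087, 0.1078, 0.0928]
orientation: [1.644, 2.674, 0.002]
wrist_force: [0.2, 1.1, -0.3]
opening: 0.003
t 10.62 p [608.7 107.8  92.8] yaw_y 26.84 tz [ 0.003 -0.    -1.   ] F [ 0.2  1.1 -0.3] op 0.0
 shift [-0.    -0.001  0.222] turn [0.001 0.    0.1  ] dist mm 88.8
[-0.8   0.45  0.7   1.73 -0.32  1.08  0.48]
```

View pics/t12z.png

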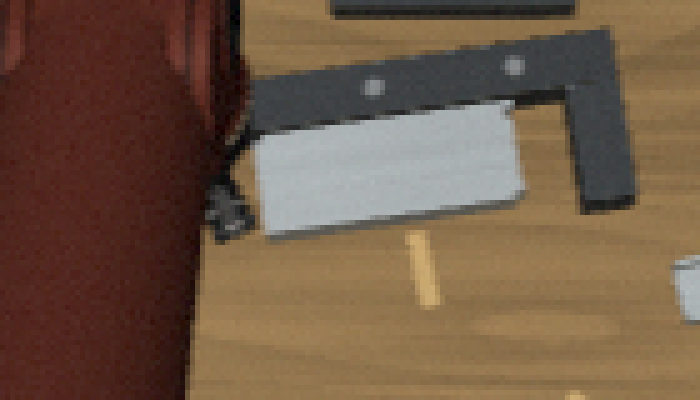

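View pics/s12z.png

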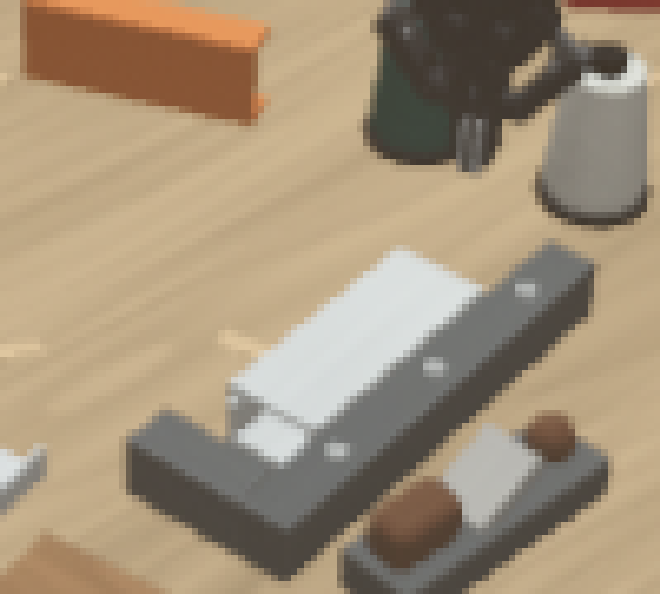

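Top view: the pair lies along the bar (zoom (385,170)), with about 40 px of gap to the stop. The fingers are beyond its left end at (235,215). I'll finish the turn and go down.

```bash
python3 -m jog '[[0,0,0,0,0,0,0.04],[0,0,0,0.05,0,0,0.08],[0,0,0,0.12,0,0,0.1],[0,0,0,0.18,0,0,0.1],[0,0,0,0.218,0,0,0.1],[0,0,0,0.221,0,0,0.1],[0,0,0,0.221,0,0,0.1]]'
python3 - <<'E'
from h import *
st();p=np.array(bot.get_state()["tool_pos"])*1000;print(fen(p))
for yf in (215,200,185,172):
    x,y=unf(-35,yf)/1000; go(x,y,.004,8.8,yf)
c=load("t12");f=lambda x,y:(230+(x+.5)/5-.5,150+(y+.5)/5-.5)
for x,y in ((255,138),(268,238),(524,190),(508,106)): print(fen(cast(c,*f(x,y),.035)))
for x,y in ((566,90),(583,212)): print("stop",fen(cast(c,*f(x,y),.04)))
E
```

```text
clock: 11.3
tool_pos: [0.6086, 0.1074, 0.004]
orientation: [2.035, 2.391, -0.0]
wrist_force: [0.1, -0.3, 0.9]
opening: -0.002
t 11.3 p [608.6 107.4   4. ] yaw_y 9.18 tz [ 0.001 -0.001 -1.   ] F [ 0.1 -0.3  0.9] op -0.0
[-34.9 228. ]
215 shift [-0.032 -0.     0.   ] turn [0.    0.    0.002] dist mm 13.0
200 shift [-0.07  -0.001  0.   ] turn [0.    0.    0.002] dist mm 28.0
185 shift [-0.107 -0.001  0.   ] turn [0.    0.    0.002] dist mm 43.0
172 shift [-0.14  -0.001  0.   ] turn [0.    0.    0.002] dist mm 56.0
[ -1.9 198.5]
[-67.1 199. ]
[-60.3  35.2]
[-4.8 36.9]
stop [-1.2 -0.8]
stop [-80.9   1.2]
```

```bash
python3 -m jog '[[0,-0.02,0,0,0,0,0.002],[0,-0.035,0,0,0,0,0.002],[0,-0.05,0,0,0,0,0.002],[0,-0.065,0,0,0,0,0.002],[0,-0.08,0,0,0,0,0.002],[0,-0.092,0,0,0,0,0.002],[0,-0.104,0,0,0,0,0.002],[0,-0.114,0,0,0,0,0.002],[0,-0.122,0,0,0,0,0.002],[0,-0.125,0,0,0,0,0.002]]'
python3 - <<'E'
from h import *
st();p=np.array(bot.get_state()["tool_pos"])*1000;print(fen(p))
c2=snap('scene','s13')
cv2.imwrite('pics/s13z.png',cv2.resize(c2['pixels'][165:255,290:390],None,fx=6.6,fy=6.6,interpolation=cv2.INTER_NEAREST))
E
```

```text
clock: 12.13
tool_pos: [0.6175, 0.0587, 0.0052]
orientation: [2.043, 2.385, 0.004]
wrist_force: [-1.5, 6.2, 6.9]
opening: 0.003
t 12.13 p [617.5  58.7   5.2] yaw_y 8.84 tz [ 0.003  0.001 -1.   ] F [-1.5  6.2  6.9] op 0.0
[-33.6 178.5]
```

View pics/s13z.png

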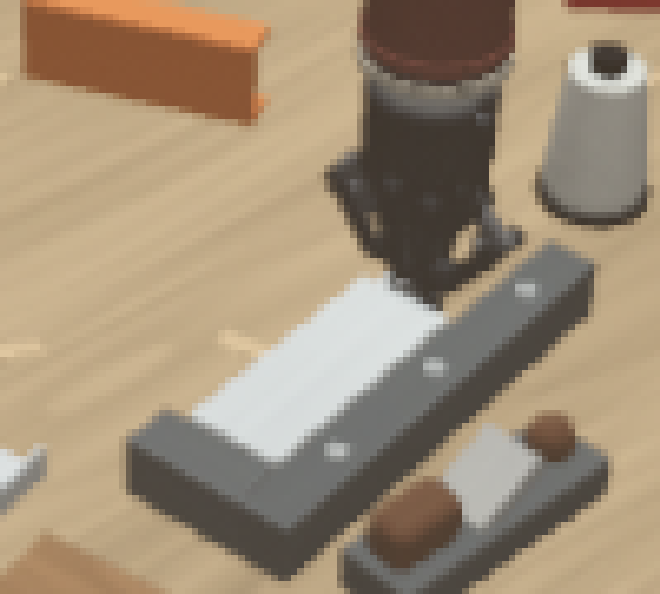

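```bash
python3 -m jog '[[0,0.03,0,0,0,0,0],[0,0.07,0,0,0,0,0],[0,0.09,0,-0.1,0,0,0],[0,0.1,0,-0.2,0,0,0],[0,0.2,0,-0.2,0,0,0],[0,0.2,0,-0.2,0,0,0]]'
python3 - <<'E'
from h import *
st()
c=snap('top','t14')
cv2.imwrite('pics/t14z.png',cv2.resize(c['pixels'][150:210,260:360],None,fx=8,fy=8,interpolation=cv2.INTER_NEAREST))
c2=snap('scene','s14')
cv2.imwrite('pics/s14z.png',cv2.resize(c2['pixels'][190:255,300:380],None,fx=9,fy=9,interpolation=cv2.INTER_NEAREST))
E
```

```text
clock: 12.68
tool_pos: [0.6055, 0.1456, 0.0876]
orientation: [2.036, 2.392, 0.013]
wrist_force: [-1.1, 2.8, -1.1]
opening: -0.001
t 12.68 p [605.5 145.6  87.6] yaw_y 9.19 tz [ 0.006  0.006 -1.   ] F [-1.1  2.8 -1.1] op -0.0
```

View pics/t14z.png

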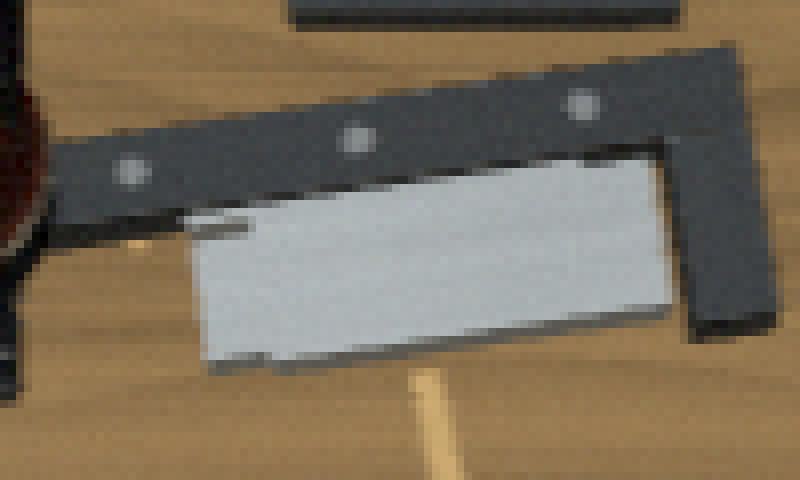

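View pics/s14z.png

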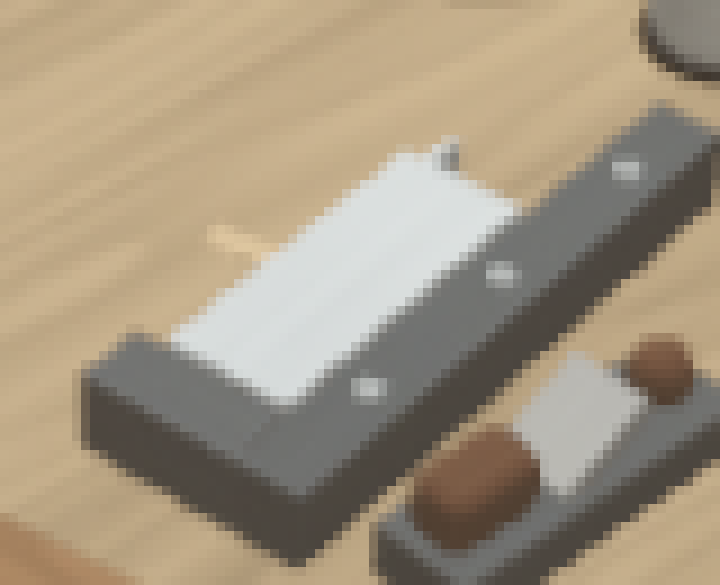

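The tip rode over A's 5 mm web. B is almost at the stop, but A's left end sticks out about 20 mm at t14z (190–250,220–360). I'll push A's web again with the tip right at the bench.

Run:
```python
from h import *
c=load("t14");f=lambda x,y:(260+(x+.5)/8-.5,150+(y+.5)/8-.5)
for n,x,y,z in (("A far L",184,214,.03),("A near L",208,372,.03),("B L near",270,360,.035),("B L far",250,215,.035),("B R far",655,158,.035),("B R near",672,308,.035),("stop",664,140,.04),("stop",690,332,.04)): print(n,fen(cast(c,*f(x,y),z)))
x,y=unf(-33,226)/1000
go(x,y,.06,8.8);go(x,y,.0015,8.8)
```

```text
A far L [  1.4 192.2]
A near L [-63.6 191.4]
B L near [-63.5 166.5]
B L far [ -4.2 166.2]
B R far [-4.8  3.9]
B R near [-66.1   6.9]
stop [ 0.7 -0.3]
stop [-77.7   1.9]
 shift [-0.087  0.001  0.064] turn [ 0.001 -0.     0.001] dist mm 43.3
 shift [-0.087  0.001  0.21 ] turn [ 0.001 -0.     0.001] dist mm 91.1
```

```bash
python3 -m jog '[[0,-0.087,0.001,0.05,0,0,0],[0,-0.087,0.001,0.12,0,0,0],[0,-0.087,0.001,0.18,0,0,0.001],[0,-0.087,0.001,0.207,0,0,0.001],[0,-0.087,0.001,0.208,0,0,0.001],[0,-0.087,0.001,0.208,0,0,0.001]]'; python3 -c "
from h import *
st();p=np.array(bot.get_state()['tool_pos'])*1000;print(fen(p))
x,y=unf(-33,190)/1000
go(x,y,.001,8.8)"
```

```text
clock: 13.28
tool_pos: [0.6108, 0.1049, 0.0022]
orientation: [2.043, 2.384, 0.003]
wrist_force: [0.3, -0.8, -0.2]
opening: 0.001
t 13.28 p [610.8 104.9   2.2] yaw_y 8.81 tz [ 0.003  0.001 -1.   ] F [ 0.3 -0.8 -0.2] op 0.0
[-33.2 225.1]
 shift [-0.088  0.     0.003] turn [ 0.001 -0.     0.   ] dist mm 35.1
```

```bash
python3 -m jog '[[0,-0.02,0,0.003,0,0,0],[0,-0.04,0,0.004,0,0,0],[0,-0.05,0,0.004,0,0,0],[0,-0.058,0,0.004,0,0,0],[0,-0.066,0,0.004,0,0,0],[0,-0.074,0,0.004,0,0,0],[0,-0.082,0,0.004,0,0,0],[0,-0.09,0,0.004,0,0,0],[0,-0.09,0,0.004,0,0,0]]'; python3 -c "
from h import *
st();p=np.array(bot.get_state()['tool_pos'])*1000;print(fen(p))
c2=snap('scene','s15')
cv2.imwrite('pics/s15z.png',cv2.resize(c2['pixels'][190:255,300:380],None,fx=9,fy=9,interpolation=cv2.INTER_NEAREST))"
```

```text
clock: 14.03
tool_pos: [0.6163, 0.0699, 0.0008]
orientation: [2.043, 2.385, 0.005]
wrist_force: [-1.2, 3.4, 1.5]
opening: 0.0
t 14.03 p [616.3  69.9   0.8] yaw_y 8.84 tz [ 0.003  0.002 -1.   ] F [-1.2  3.4  1.5] op 0.0
[-33.1 189.7]
```

View pics/s15z.png

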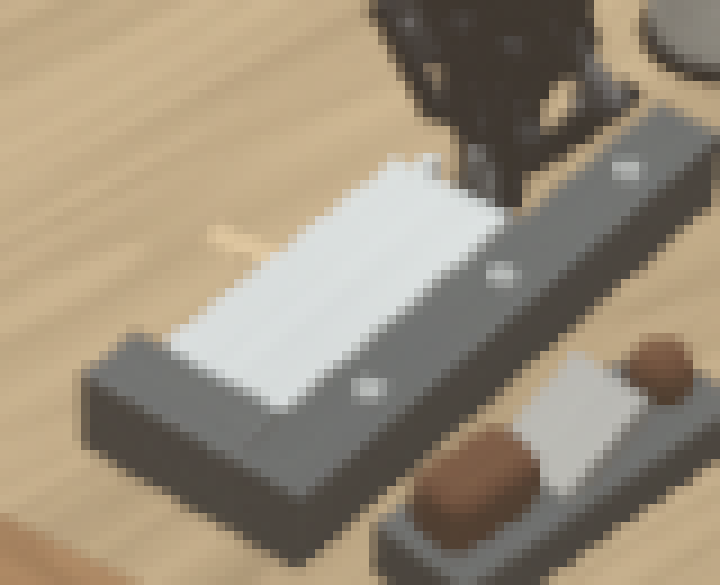

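A follows now: its protruding corner at (435,160) is shrinking. Continuing.

```bash
python3 -m jog '[[0,-0.008,0,0,0,0,0],[0,-0.016,0,0,0,0,0],[0,-0.022,0,0,0,0,0],[0,-0.028,0,0,0,0,0],[0,-0.033,0,0,0,0,0],[0,-0.037,0,0,0,0,0],[0,-0.037,0,0,0,0,0]]'; python3 -c "
from h import *
st();p=np.array(bot.get_state()['tool_pos'])*1000;print(fen(p))
c2=snap('scene','s16')
cv2.imwrite('pics/s16z.png',cv2.resize(c2['pixels'][190:255,300:380],None,fx=9,fy=9,interpolation=cv2.INTER_NEAREST))"
```

```text
clock: 14.67
tool_pos: [0.6184, 0.0561, 0.0008]
orientation: [2.043, 2.387, 0.005]
wrist_force: [-2.5, 4.8, 1.6]
opening: 0.004
t 14.67 p [618.4  56.1   0.8] yaw_y 8.87 tz [ 0.002  0.003 -1.   ] F [-2.5  4.8  1.6] op 0.0
[-33.1 175.7]
```

View pics/s16z.png

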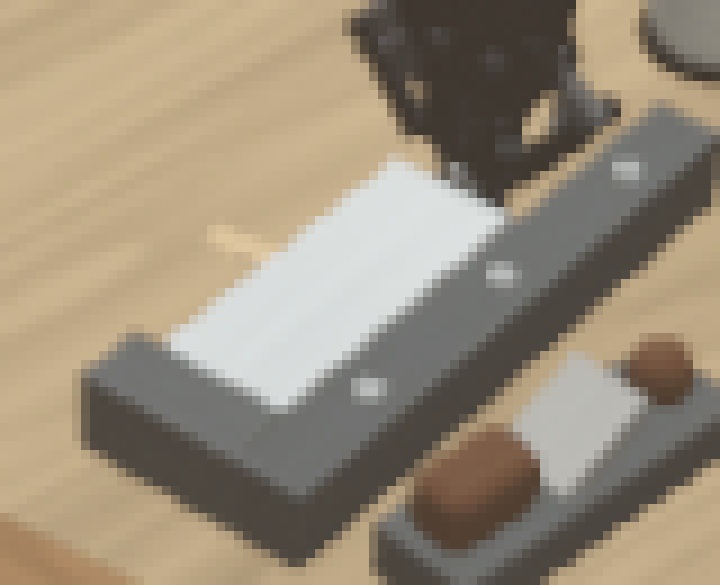

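```bash
python3 -m jog '[[0,-0.003,0,0,0,0,0],[0,-0.006,0,0,0,0,0],[0,-0.006,0,0,0,0,0]]';python3 -m jog '[[0,-0.003,0,0,0,0,0],[0,-0.005,0,0,0,0,0],[0,-0.005,0,0,0,0,0]]'; python3 -c "
from h import *
st();p=np.array(bot.get_state()['tool_pos'])*1000;print(fen(p))
c2=snap('scene','s17')
cv2.imwrite('pics/s17z.png',cv2.resize(c2['pixels'][190:255,300:380],None,fx=9,fy=9,interpolation=cv2.INTER_NEAREST))"
```

```text
clock: 14.97
tool_pos: [0.6186, 0.0548, 0.0008]
orientation: [-2.041, -2.387, -0.006]
wrist_force: [-2.2, 5.1, 1.7]
opening: 0.001
clock: 15.22
tool_pos: [0.6188, 0.054, 0.0009]
orientation: [-2.039, -2.387, -0.007]
wrist_force: [-2.1, 6.1, 3.1]
opening: -0.004
t 15.22 p [618.8  54.    0.9] yaw_y 8.99 tz [ 0.001  0.005 -1.   ] F [-2.1  6.1  3.1] op -0.0
[-33.1 173.6]
```

View pics/s17z.png

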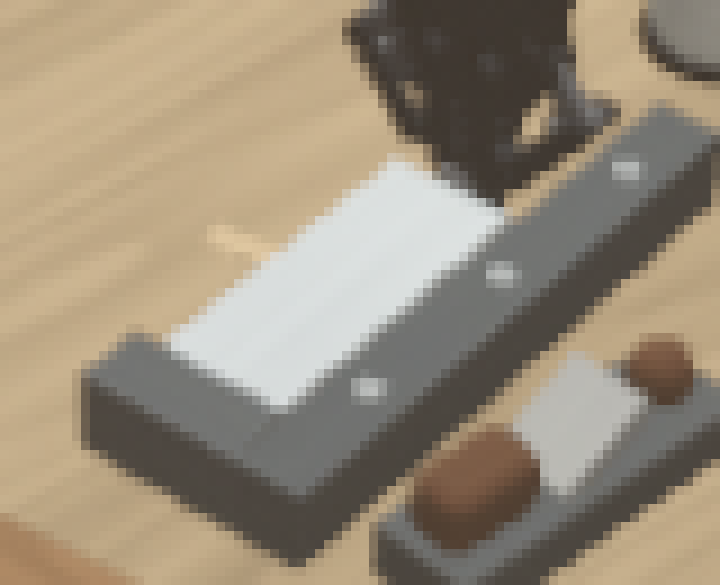

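```bash
python3 -m jog '[[0,-0.003,0,0,0,0,0],[0,-0.006,0,0,0,0,0],[0,-0.009,0,0,0,0,0],[0,-0.009,0,0,0,0,0],[0,-0.009,0,0,0,0,0]]'; python3 -c "
from h import *
st();p=np.array(bot.get_state()['tool_pos'])*1000;print(fen(p))"
```

```text
clock: 15.68
tool_pos: [0.619, 0.0521, 0.0008]
orientation: [-2.036, -2.387, -0.008]
wrist_force: [-2.9, 7.3, 2.1]
opening: -0.0
t 15.68 p [619.   52.1   0.8] yaw_y 9.07 tz [ 0.001  0.007 -1.   ] F [-2.9  7.3  2.1] op -0.0
[-33.1 171.7]
```

```bash
python3 -m jog '[[0,0.02,0,0,0,0,0],[0,0.05,0,-0.05,0,0,0],[0,0.1,0,-0.15,0,0,0],[0,0.2,0,-0.22,0,0,0],[0,0.2,0,-0.22,0,0,0]]'
python3 - <<'E'
from h import *
st()
c=snap('top','t18')
cv2.imwrite('pics/t18z.png',cv2.resize(c['pixels'][150:210,260:360],None,fx=8,fy=8,interpolation=cv2.INTER_NEAREST))
c2=snap('scene','s18')
cv2.imwrite('pics/s18z.png',cv2.resize(c2['pixels'][190:255,300:380],None,fx=9,fy=9,interpolation=cv2.INTER_NEAREST))
E
```

```text
clock: 16.1
tool_pos: [0.608, 0.1358, 0.0934]
orientation: [-2.033, -2.392, -0.017]
wrist_force: [0.5, 1.1, -0.3]
opening: -0.002
t 16.1 p [608.  135.8  93.4] yaw_y 9.28 tz [ 0.006  0.01  -1.   ] F [ 0.5  1.1 -0.3] op -0.0
```

View pics/t18z.png

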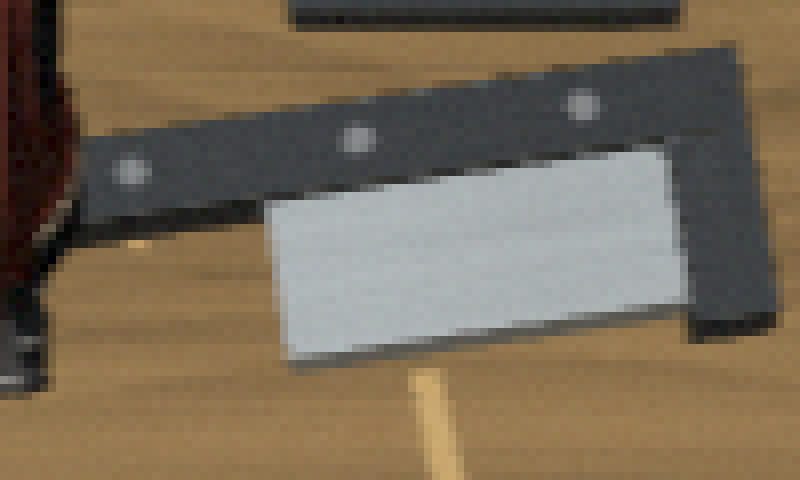

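View pics/s18z.png

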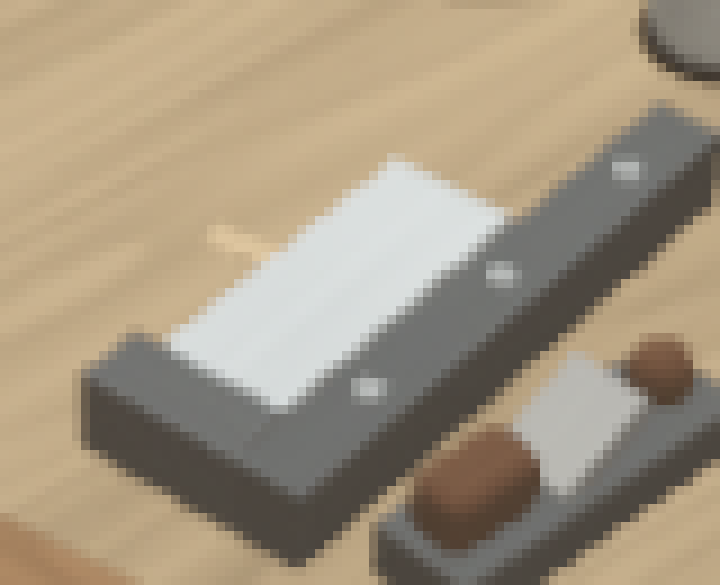

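The pair now fills the corner: right end at the stop (680,150–305), far side at the bar, and both ends appear level at the left. The fence is unmoved. Next is a central press toward the bar.

Run:
```python
from h import *
c=load("t18");f=lambda x,y:(260+(x+.5)/8-.5,150+(y+.5)/8-.5)
for n,x,y,z in (("B L near",290,357,.035),("L far",266,204,.03),("R far",664,147,.03),("B R near",688,302,.035),("stop",664,140,.04),("stop",690,332,.04)): print(n,fen(cast(c,*f(x,y),z)))
x,y=unf(-98,85)/1000
go(x,y,.09,98.8);go(x,y,.014,98.8)
```

```text
B L near [-63.4 158.6]
L far [  0.6 159.5]
R far [ 0.5 -0.9]
B R near [-64.6   0.3]
stop [ 0.7 -0.3]
stop [-77.7   1.9]
 shift [-0.421 -0.168 -0.002] turn [ 0.003 -0.001 -0.497] dist mm 181.5
 shift [-0.423 -0.169  0.188] turn [ 0.003 -0.001 -0.497] dist mm 197.1
```

```bash
python3 -m jog '[[0,-0.05,-0.03,-0.03,0,0,-0.04],[0,-0.12,-0.07,-0.03,0,0,-0.08],[0,-0.2,-0.11,-0.03,0,0,-0.12],[0,-0.3,-0.168,-0.03,0,0,-0.16],[0,-0.38,-0.168,-0.03,0,0,-0.2],[0,-0.423,-0.168,-0.03,0,0,-0.24],[0,-0.423,-0.168,-0.03,0,0,-0.28],[0,-0.423,-0.168,-0.03,0,0,-0.32],[0,-0.423,-0.168,0,0,0,-0.36],[0,-0.423,-0.168,0,0,0,-0.4],[0,-0.423,-0.168,0,0.001,0,-0.44],[0,-0.423,-0.168,0,0.003,-0.001,-0.475]]'; python3 -c "
from h import *
st();p=np.array(bot.get_state()['tool_pos'])*1000;print(fen(p))
x,y=unf(-98,82)/1000
go(x,y,.014,98.8)"
```

```text
clock: 17.2
tool_pos: [0.5671, -0.0461, 0.0878]
orientation: [0.137, -3.137, 0.003]
wrist_force: [0.3, 0.6, 1.0]
opening: 0.0
t 17.2 p [567.1 -46.1  87.8] yaw_y 94.99 tz [-0.002 -0.002 -1.   ] F [0.3 0.6 1. ] op 0.0
[-99.4  82.5]
 shift [-0.004 -0.001  0.185] turn [-0.    -0.001 -0.021] dist mm 73.9
```

```bash
python3 -m jog '[[0,0,-0.001,0.09,0,0,-0.021],[0,0,-0.001,0.16,0,0,-0.021],[0,0,-0.001,0.183,0,0,-0.021],[0,0,-0.001,0.185,0,0,-0.021],[0,-0.025,0.001,0.185,0,0,-0.021],[0,-0.04,0.002,0.185,0,0,-0.021],[0,-0.048,0.003,0.185,0,0,-0.021],[0,-0.048,0.003,0.185,0,0,-0.021]]'; python3 -m jog '[[0,-0.005,0,0,0,0,0],[0,-0.01,0,0,0,0,0],[0,-0.01,0,0,0,0,0]]';python3 -c "
from h import *
st();p=np.array(bot.get_state()['tool_pos'])*1000;print(fen(p))"
```

```text
clock: 17.87
tool_pos: [0.5882, -0.043, 0.0152]
orientation: [-0.241, 3.131, -0.003]
wrist_force: [-0.5, 1.3, 0.0]
opening: 0.001
clock: 18.12
tool_pos: [0.5924, -0.0423, 0.0155]
orientation: [-0.241, 3.131, -0.003]
wrist_force: [0.2, 0.4, 0.2]
opening: -0.002
t 18.12 p [592.4 -42.3  15.5] yaw_y 98.81 tz [ 0.002 -0.002 -1.   ] F [0.2 0.4 0.2] op -0.0
[-73.9  82.5]
```

```bash
python3 -m jog '[[0,-0.005,0,0,0,0,0],[0,-0.008,0,0,0,0,0],[0,-0.008,0,0,0,0,0]]';python3 -m jog '[[0,-0.004,0,0,0,0,0],[0,-0.008,0,0,0,0,0],[0,-0.008,0,0,0,0,0]]'
```

```text
clock: 18.37
tool_pos: [0.5927, -0.0424, 0.015]
orientation: [0.24, -3.128, 0.002]
wrist_force: [-11.1, -0.6, 7.1]
opening: -0.001
clock: 18.62
tool_pos: [0.5926, -0.0425, 0.0144]
orientation: [0.238, -3.122, 0.001]
wrist_force: [-13.2, -1.0, 8.8]
opening: 0.0
```

```bash
python3 -m jog '[[0,-0.003,0,0,0,0,0],[0,-0.006,0,0,0,0,0],[0,-0.006,0,0,0,0,0],[0,-0.006,0,0,0,0,0]]'; python3 -c "
from h import *
st();p=np.array(bot.get_state()['tool_pos'])*1000;print(fen(p))
c2=snap('scene','s20')
cv2.imwrite('pics/s20z.png',cv2.resize(c2['pixels'][190:255,300:380],None,fx=9,fy=9,interpolation=cv2.INTER_NEAREST))"
```

```text
clock: 18.95
tool_pos: [0.5925, -0.0426, 0.0138]
orientation: [0.237, -3.117, -0.0]
wrist_force: [-11.0, -1.1, 7.4]
opening: 0.0
t 18.95 p [592.5 -42.6  13.8] yaw_y 98.69 tz [-0.016 -0.001 -1.   ] F [-11.   -1.1   7.4] op 0.0
[-73.8  82.1]
```

View pics/s20z.png

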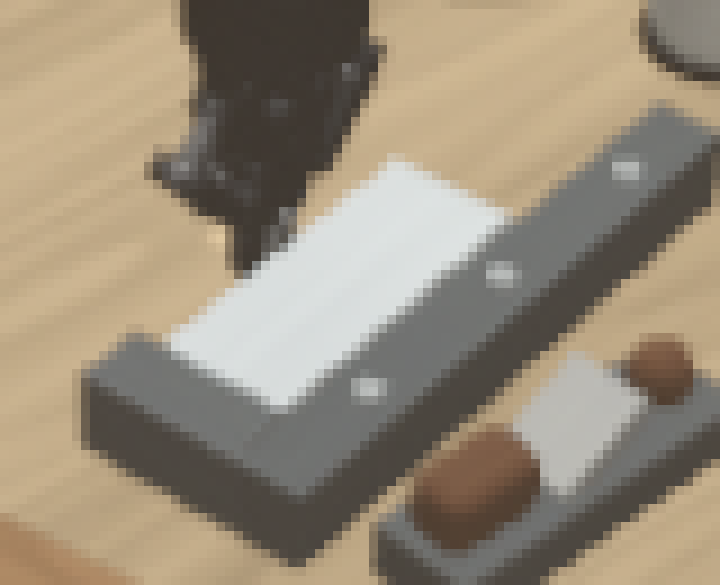

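The press made hard contact: 11–13 N with no movement, and the fence looks the same. The last end push may have stopped 1–2 mm short, so I'll repeat it more firmly.

```bash
python3 -m jog '[[0,0.03,0,0,0,0,0],[0,0.04,0,-0.06,0,0,0],[0,0.04,0,-0.16,0,0,0.04],[0,0.0,0.05,-0.19,0,0,0.08],[0,-0.05,0.12,-0.19,0,0,0.12],[0,-0.102,0.2,-0.19,0,0,0.16],[0,-0.102,0.283,-0.19,0,0,0.2],[0,-0.102,0.283,-0.19,0,0,0.24],[0,-0.102,0.283,-0.19,0,0,0.28],[0,-0.102,0.283,-0.19,0,0,0.32],[0,-0.102,0.283,-0.19,0,0,0.36],[0,-0.102,0.283,-0.19,0,0,0.4]]'; python3 -c "
from h import *
st();p=np.array(bot.get_state()['tool_pos'])*1000;print(fen(p))
x,y=unf(-33,195)/1000
go(x,y,.0008,8.8)"
```

```text
clock: 20.0
tool_pos: [0.6173, 0.0759, 0.0895]
orientation: [-1.641, -2.665, 0.014]
wrist_force: [-0.0, 0.3, -0.9]
opening: 0.003
t 20.0 p [617.3  75.9  89.5] yaw_y 26.74 tz [-0.015 -0.001 -1.   ] F [-0.   0.3 -0.9] op 0.0
[-31.2 195.4]
 shift [-0.001 -0.002  0.222] turn [-0.005 -0.001  0.1  ] dist mm 88.7
```

```bash
python3 -m jog '[[0,0,-0.002,0,0,0,0.04],[0,0,-0.002,0.05,-0.003,0,0.08],[0,0,-0.002,0.12,-0.005,-0.001,0.1],[0,-0.001,-0.002,0.18,-0.005,-0.001,0.1],[0,-0.001,-0.002,0.218,-0.005,-0.001,0.1],[0,-0.001,-0.002,0.222,-0.005,-0.001,0.1],[0,-0.001,-0.002,0.222,-0.005,-0.001,0.1]]'; python3 -c "
from h import *
st();p=np.array(bot.get_state()['tool_pos'])*1000;print(fen(p))
x,y=unf(-33,174)/1000
go(x,y,.0008,8.8)"
```

```text
clock: 20.58
tool_pos: [0.616, 0.075, 0.0007]
orientation: [2.045, 2.384, 0.002]
wrist_force: [0.2, -0.7, -0.1]
opening: 0.002
t 20.58 p [616.   75.    0.7] yaw_y 8.77 tz [ 0.002  0.001 -1.   ] F [ 0.2 -0.7 -0.1] op 0.0
[-32.6 194.8]
 shift [-0.052 -0.001 -0.   ] turn [ 0.001 -0.    -0.   ] dist mm 20.8
```

```bash
python3 -m jog '[[0,-0.02,0,0,0,0,0],[0,-0.035,0,0,0,0,0],[0,-0.046,0,0,0,0,0],[0,-0.052,0,0,0,0,0],[0,-0.056,0,0,0,0,0],[0,-0.06,0,0,0,0,0],[0,-0.06,0,0,0,0,0]]'; python3 -c "
from h import *
st();p=np.array(bot.get_state()['tool_pos'])*1000;print(fen(p))"; python3 -m jog '[[0,-0.003,0,0,0,0,0],[0,-0.006,0,0,0,0,0],[0,-0.006,0,0,0,0,0]]'; python3 -c "
from h import *
st();p=np.array(bot.get_state()['tool_pos'])*1000;print(fen(p))"
```

```text
clock: 21.17
tool_pos: [0.6196, 0.0523, 0.0008]
orientation: [-2.044, -2.385, -0.004]
wrist_force: [-0.9, 2.6, 2.3]
opening: 0.002
t 21.17 p [619.6  52.3   0.8] yaw_y 8.81 tz [ 0.001  0.002 -1.   ] F [-0.9  2.6  2.3] op 0.0
[-32.5 171.8]
clock: 21.42
tool_pos: [0.6197, 0.0522, 0.0008]
orientation: [-2.04, -2.385, -0.006]
wrist_force: [-2.5, 7.8, 4.2]
opening: -0.001
t 21.42 p [619.7  52.2   0.8] yaw_y 8.91 tz [ 0.     0.005 -1.   ] F [-2.5  7.8  4.2] op -0.0
[-32.5 171.7]
```

```bash
python3 -m jog '[[0,-0.004,0,0,0,0,0],[0,-0.008,0,0,0,0,0],[0,-0.01,0,0,0,0,0],[0,-0.01,0,0,0,0,0]]'; python3 -c "
from h import *
st();p=np.array(bot.get_state()['tool_pos'])*1000;print(fen(p))"; python3 -m jog '[[0,0.02,0,0,0,0,0],[0,0.05,0,-0.05,0,0,0],[0,0.1,0,-0.15,0,0,0],[0,0.2,0,-0.22,0,0,0],[0,0.22,0,-0.3,0,0,0],[0,0.22,0,-0.3,0,0,0]]'
python3 - <<'E'
from h import *
st()
c=snap('top','t22')
cv2.imwrite('pics/t22z.png',cv2.resize(c['pixels'][150:210,260:360],None,fx=8,fy=8,interpolation=cv2.INTER_NEAREST))
c2=snap('scene','s22')
cv2.imwrite('pics/s22z.png',cv2.resize(c2['pixels'][190:255,300:380],None,fx=9,fy=9,interpolation=cv2.INTER_NEAREST))
E
```

```text
clock: 21.75
tool_pos: [0.6197, 0.0523, 0.0008]
orientation: [-2.034, -2.385, -0.009]
wrist_force: [-4.5, 11.8, 6.3]
opening: -0.004
t 21.75 p [619.7  52.3   0.8] yaw_y 9.09 tz [-0.001  0.009 -1.   ] F [-4.5 11.8  6.3] op -0.0
[-32.4 171.7]
clock: 22.25
tool_pos: [0.6087, 0.1434, 0.1278]
orientation: [-2.03, -2.393, -0.022]
wrist_force: [1.4, 0.7, 0.5]
opening: -0.001
t 22.25 p [608.7 143.4 127.8] yaw_y 9.39 tz [ 0.006  0.013 -1.   ] F [1.4 0.7 0.5] op -0.0
```

View pics/t22z.png

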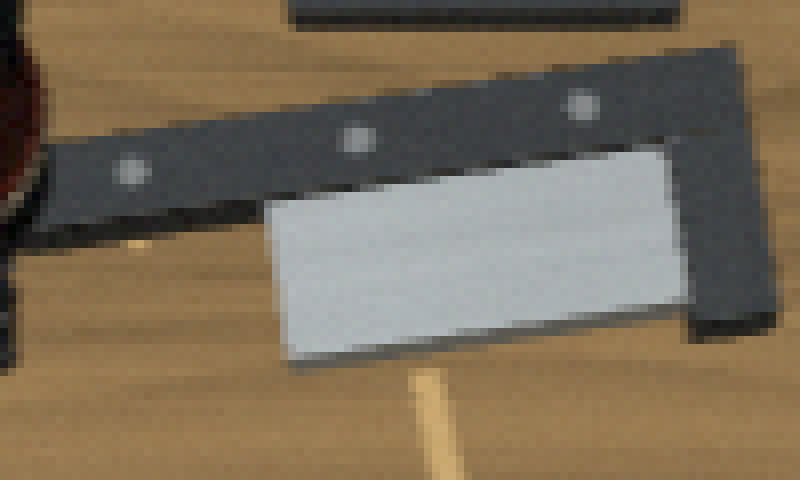

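View pics/s22z.png

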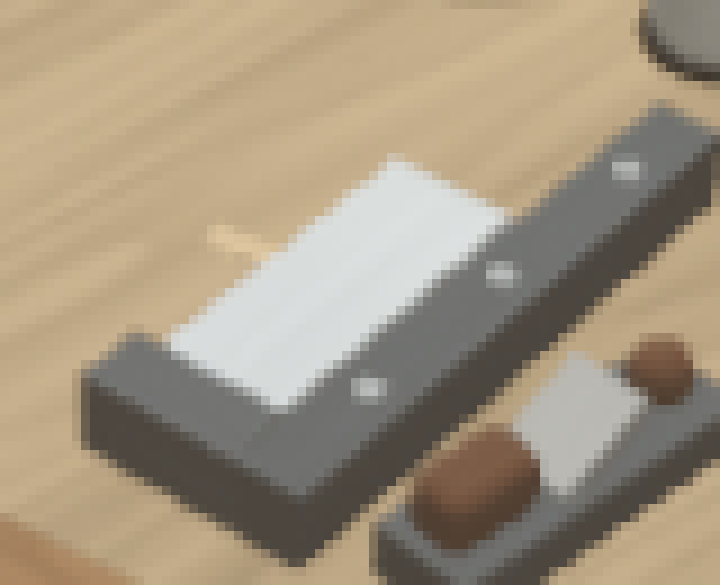

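```bash
python3 -c "
from h import *
p=np.array(bot.get_state()['tool_pos'])*1000;print(fen(p))
for yf in (190,173):
  x,y=unf(-35,yf)/1000
  go(x,y,.017,8.8)"
```

```text
[-31.9 259.6]
 shift [-0.177 -0.01   0.263] turn [ 0.001 -0.003  0.002] dist mm 126.9
 shift [-0.219 -0.01   0.263] turn [ 0.001 -0.003  0.002] dist mm 137.0
```

```bash
python3 -m jog '[[0,-0.09,-0.005,0.05,0,0,0],[0,-0.15,-0.01,0.12,0.001,-0.003,0.002],[0,-0.15,-0.01,0.2,0.001,-0.003,0.002],[0,-0.165,-0.01,0.262,0.001,-0.003,0.002],[0,-0.18,-0.01,0.273,0.001,-0.003,0.002],[0,-0.19,-0.01,0.273,0.001,-0.003,0.002],[0,-0.2,-0.01,0.273,0.001,-0.003,0.002],[0,-0.21,-0.01,0.273,0.001,-0.003,0.002],[0,-0.215,-0.01,0.273,0.001,-0.003,0.002],[0,-0.22,-0.01,0.273,0.001,-0.003,0.002],[0,-0.225,-0.01,0.273,0.001,-0.003,0.002],[0,-0.225,-0.01,0.273,0.001,-0.003,0.002]]'; python3 -c "
from h import *
st();p=np.array(bot.get_state()['tool_pos'])*1000;print(fen(p))"
```

```text
clock: 23.35
tool_pos: [0.6179, 0.0518, 0.0137]
orientation: [-2.042, -2.387, -0.003]
wrist_force: [0.6, 2.3, 2.5]
opening: -0.001
t 23.35 p [617.9  51.8  13.7] yaw_y 8.89 tz [ 0.001  0.002 -1.   ] F [0.6 2.3 2.5] op -0.0
[-34.3 171.6]
```

```bash
python3 -m jog '[[0,-0.005,0,0,0,0,0],[0,-0.008,0,0,0,0,0],[0,-0.01,0,0,0,0,0],[0,-0.01,0,0,0,0,0]]'; python3 -c "
from h import *
st();p=np.array(bot.get_state()['tool_pos'])*1000;print(fen(p))"
```

```text
clock: 23.68
tool_pos: [0.6179, 0.0518, 0.0137]
orientation: [-2.036, -2.387, -0.006]
wrist_force: [-3.3, 11.3, 2.5]
opening: 0.002
t 23.68 p [617.9  51.8  13.7] yaw_y 9.06 tz [-0.001  0.006 -1.   ] F [-3.3 11.3  2.5] op 0.0
[-34.3 171.5]
```

```bash
python3 -m jog '[[0,0.02,0,0,0,0,0],[0,0.05,0,-0.05,0,0,0],[0,0.1,0,-0.15,0,0,0],[0,0.2,0,-0.2,0,0,0],[0,0.2,0,-0.2,0,0,0]]'; python3 -c "
from h import *
p=np.array(bot.get_state()['tool_pos'])*1000;print(fen(p))
x,y=unf(-95,85)/1000
go(x,y,.09,98.8);go(x,y,.014,98.8)"
```

```text
clock: 24.1
tool_pos: [0.6067, 0.1374, 0.0981]
orientation: [-2.03, -2.393, -0.016]
wrist_force: [0.6, 2.2, -1.0]
opening: -0.005
[-32.2 257.9]
 shift [-0.431 -0.162  0.015] turn [ 0.004 -0.001 -0.497] dist mm 184.1
 shift [-0.432 -0.163  0.205] turn [ 0.004 -0.001 -0.497] dist mm 202.2
```

```bash
python3 -m jog '[[0,-0.05,-0.03,-0.02,0,0,-0.04],[0,-0.12,-0.07,-0.02,0,0,-0.08],[0,-0.2,-0.11,-0.02,0,0,-0.12],[0,-0.3,-0.168,-0.02,0,0,-0.16],[0,-0.38,-0.168,-0.02,0,0,-0.2],[0,-0.43,-0.168,-0.02,0,0,-0.24],[0,-0.43,-0.168,-0.02,0,0,-0.28],[0,-0.43,-0.168,-0.02,0,0,-0.32],[0,-0.43,-0.168,0,0,0,-0.36],[0,-0.43,-0.168,0,0,0,-0.4],[0,-0.43,-0.168,0,0.001,0,-0.44],[0,-0.43,-0.168,0,0.004,-0.001,-0.475]]'; python3 -c "
from h import *
st();p=np.array(bot.get_state()['tool_pos'])*1000;print(fen(p))
x,y=unf(-95,80)/1000
go(x,y,.014,98.8)"
```

```text
clock: 25.1
tool_pos: [0.5683, -0.0436, 0.096]
orientation: [0.14, -3.138, 0.002]
wrist_force: [-0.0, -0.8, -0.8]
opening: 0.002
t 25.1 p [568.3 -43.6  96. ] yaw_y 95.1 tz [-0.001 -0.001 -1.   ] F [-0.  -0.8 -0.8] op 0.0
[-97.9  84.8]
 shift [-0.008 -0.011  0.205] turn [-0.    -0.    -0.021] dist mm 82.2
```

```bash
python3 -m jog '[[0,0,-0.01,0.09,0,0,-0.021],[0,0,-0.011,0.17,0,0,-0.021],[0,0,-0.011,0.203,0,0,-0.021],[0,0,-0.011,0.205,0,0,-0.021],[0,-0.025,-0.009,0.205,0,0,-0.021],[0,-0.04,-0.008,0.205,0,0,-0.021],[0,-0.05,-0.008,0.205,0,0,-0.021],[0,-0.05,-0.008,0.205,0,0,-0.021]]'; python3 -m jog '[[0,-0.004,0,0,0,0,0],[0,-0.008,0,0,0,0,0],[0,-0.011,0,0,0,0,0],[0,-0.011,0,0,0,0,0]]';python3 -c "
from h import *
st();p=np.array(bot.get_state()['tool_pos'])*1000;print(fen(p))"
```

```text
clock: 25.77
tool_pos: [0.5908, -0.0447, 0.0155]
orientation: [-0.244, 3.13, -0.002]
wrist_force: [0.3, -0.5, 0.1]
opening: 0.003
clock: 26.1
tool_pos: [0.5931, -0.0446, 0.0156]
orientation: [0.243, -3.13, 0.001]
wrist_force: [-9.2, -0.7, 6.2]
opening: -0.0
t 26.1 p [593.1 -44.6  15.6] yaw_y 98.88 tz [-0.002 -0.001 -1.   ] F [-9.2 -0.7  6.2] op -0.0
[-73.5  80.1]
```

```bash
python3 -m jog '[[0,0.03,0,0,0,0,0],[0,0.08,0,-0.02,0,0,0],[0,0.12,0,-0.1,0,0,0],[0,0.14,0,-0.2,0,0,0],[0,0.2,0.1,-0.35,0,0,0],[0,0.2,0.2,-0.4,0,0,0],[0,0.2,0.3,-0.4,0,0,0],[0,0.2,0.3,-0.4,0,0,0],[0,0.2,0.3,-0.4,0,0,0]]'
python3 - <<'E'
from h import *
st()
c=snap('top','t30')
cv2.imwrite('pics/t30.png',c['pixels'])
a=load('t14')['pixels'];
c2=snap('scene','s30')
cv2.imwrite('pics/s30z.png',cv2.resize(c2['pixels'][130:280,240:440],None,fx=4,fy=4,interpolation=cv2.INTER_NEAREST))
for tag,cc in (("scene0",c2),("top0",c)):
    o=load(tag)["pixels"]; d=cv2.absdiff(np.array(o),np.array(cc["pixels"])).max(2)>45
    n,l,s,_=cv2.connectedComponentsWithStats(d.astype(np.uint8)); print(tag,[x.tolist() for x in s[1:] if x[4]>12])
w=cloud(c);m=(w[...,2]>.026)&(w[...,2]<.0375)&(w[...,0]>.56)&(w[...,0]<.69)&(w[...,1]<.08)&(w[...,1]>-.12)
E
```

```text
clock: 26.85
tool_pos: [0.4957, 0.0683, 0.1784]
orientation: [-0.254, 3.13, 0.005]
wrist_force: [0.3, 0.8, -0.1]
opening: 0.002
t 26.85 p [495.7  68.3 178.4] yaw_y 99.29 tz [ 0.001  0.003 -1.   ] F [ 0.3  0.8 -0.1] op 0.0
scene0 [[235, 0, 14, 4, 35], [261, 0, 28, 18, 249], [294, 0, 114, 26, 1259], [253, 18, 7, 20, 71], [253, 18, 65, 37, 913], [381, 26, 19, 23, 264], [314, 39, 21, 12, 79], [224, 44, 28, 17, 272], [380, 45, 17, 11, 94], [333, 52, 12, 4, 24], [260, 56, 12, 3, 18], [369, 59, 32, 34, 550], [320, 61, 15, 16, 145], [340, 81, 10, 5, 23], [321, 91, 31, 73, 1373], [229, 102, 6, 8, 18], [262, 121, 2, 9, 16], [296, 182, 33, 32, 496], [311, 193, 45, 42, 1007]]
top0 [[238, 161, 100, 232, 11548], [274, 169, 5, 5, 18], [293, 168, 54, 27, 1058], [0, 277, 260, 123, 12103], [263, 384, 40, 16, 304], [327, 384, 13, 16, 86]]
```

View pics/t30.png

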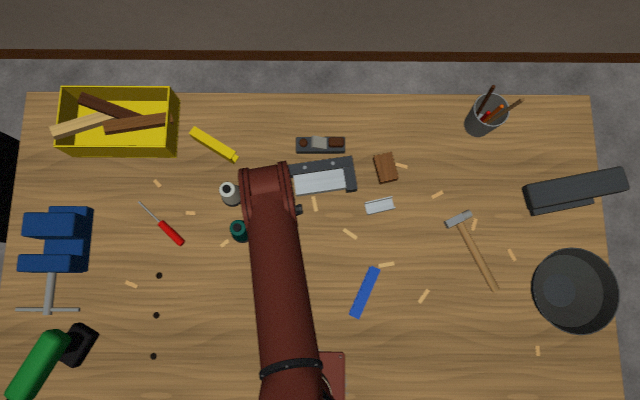

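View pics/s30z.png

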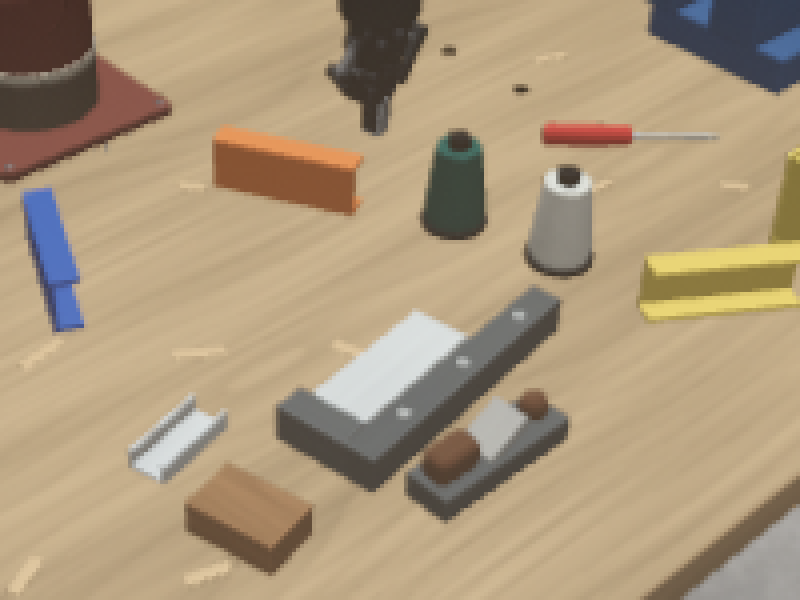

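The pair sits in the corner, with its top face in the scene crop between (315,385), (415,310) and (465,340). The only scene differences on the bench are the old and new channel areas, so the fence, cones and other things are unmoved. The gripper is clear.

```bash
python3 -c "
from station import bot
print(bot.finish_job())"
```

```text
the job is handed in; nothing more can be done
None
```

I laid the far channel on its back and turned the near one over onto it so their legs interlock. I then pushed the nested pair against the fence's long bar and its short stop. The job was handed in at about 27 s on the robot's clock, and no verdict was reported.

**What went wrong and was mended:** on the first end push the finger tip rode over the far channel's thin web. Only the near channel moved, leaving the far one about 25 mm behind. I repeated the push with the tip at bench level, and then each channel pushed at its end stood firm against the stop at the same place (about 11–12 N, no further movement).

**Last checks:**
- **Against the bar:** two presses at mid-length, at 9–13 N, ended in firm contact and stopped within 0.3 mm of each other.
- **Position in the images:** measured before the last pushes, the pair's far face and end lay within about 1 mm of the bar and stop, inside the cameras' roughly 2 mm accuracy. The later pictures look the same.
- **Fence and other things:** comparing the scene picture before and after, the only changes on the bench were at the channels' old and new places. The highest wrist force I read was about 16 N, and the robot was clear of everything at hand-in.

**Not seen directly:** the fence hides the right-hand ends of the channels from the scene camera. That they are flush at the stop rests on the push contacts and the level left-hand ends.

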